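# Jack the sagging pegboard shelf back to level

## Task

The right-hand end of the pegboard shelf under the window has come off its bracket and rests on the little screw jack. Pick up the loose crank handle, fit its square socket fully down on the jack's square shaft, and wind the jack by the crank until the shelf is level; then let go and leave the crank on the shaft. Let the jack alone raise the shelf: do not touch the shelf or what is on it, do not lean hard on the jack, and leave the other things where they lie.

Things in the scene. Friction and masses are not known exactly. Their poses are not given: they have to be found in the camera images.
- crank: Loose crank handle, 0.27 kg, lying flat on the bench. Square steel boss 30 x 30 mm, 34 mm high, square socket through it (17.8 mm wide); flat arm 22 mm wide, 10 mm thick, level with the boss's underside; red upright grip at its end. Origin: socket axis at the boss's underside. x along the arm to the grip, z up. The boss's y-facing flats are free.
- crank_knob (a point): Middle of the crank's red grip, on its axis: 75 mm from the socket's axis, 48 mm above the boss's underside. The grip is 24 mm thick and 70 mm tall (13 to 83 mm above the boss's underside) and spins freely on its pin, so a hand or gripper need not turn with it.
- jack: Olive top-wind screw jack, 110 x 110 mm foot screwed to the bench. Origin: its upright axis at bench height. An outer tube (57 mm across, cap 66 mm) with a side bracket under the shelf slides on an inner tube. Winding clockwise seen from above raises tube, bracket, shaft and crank together, 6 mm a turn; it takes some 2 N at the grip, stays where it is left, and the shelf needs 1.3 to 2.5 turns.
- jack_seat (a point): Top of the round collar at the foot of the jack's square shaft, on the jack's axis; it rises with the jack and does not turn. Fully seated, the crank's origin lies here (0.9 mm play each side), the arm pointing any way.
- shelf: Plywood shelf with pegboard back, 700 mm long, 170 mm deep, 18 mm thick, which swings about a level bolt at its left end; a coiled key hangs on one of its hooks. Origin: at the back edge, 310 mm from that bolt and 350 mm from the free right end, in the middle of the board's thickness; y runs along the shelf away from the free end, z is square to the board.
- shelf_left (a point): Point on the shelf's upper face near its front edge, in its left half.
- shelf_right (a point): The same near the right end, 550 mm from shelf_left and 640 mm along the shelf from the bolt. The shelf is level when the two points are equally high; at the start this one is some 7 to 18 mm lower.
- tin: Matte green hinged-lid tin, 84 x 114 x 54 mm, on the shelf. Origin: centre of its underside.
- coaster: Blue ceramic coaster, 96 mm across, 9 mm thick, on the shelf. Origin: centre of its underside.
- tire_lever: Yellow plastic tire lever, 120 mm long, on the bench. Origin: centre of its underside.
- lockring_tool: Chrome cassette lockring tool, 33 mm across, 40 mm high, standing on the bench. Origin: centre of its underside.
- bracket: Fallen dark steel shelf bracket, 110 mm long, 84 mm high, on the bench. Origin: centre of its long leg's underside.
- screw_jar: Glass jar, 60 mm across, 75 mm high, on the bench. Origin: centre of its underside.
- jack_shaft (a point): Centre of the top of the jack's square shaft, 31 mm above jack_seat. The shaft is 16 mm square, its top 4 mm tapered to 12 mm. How it is turned about its axis is not measured and differs each time: lower the socket until it touches, then turn it slowly under a light push (4 to 8 N) until it drops on, within a quarter turn; the shaft stays still under such a push.
- screwdriver: Screwdriver, 200 mm long, on the bench. Origin: near its middle, on the underside.
- spirit_level: Orange spirit level, 230 mm long, 45 mm high, on the bench. Origin: centre of its underside.
There are look-alikes about, which are no part of the job. Leave any blue look-alike of the crank alone.

How it is judged (in metres and radians):
On the way, in this order (a step that is already met when the one before it is completed fails the run):
1. the crank sits fully down on the jack's square shaft (horizontal distance between crank and jack_seat below 0.004 m and z of crank in the frame of jack_seat between -0.004 and 0.004 m and angle between crank's own z axis and vertical below 0.08 rad), for 0.2 s.
2. with the crank on the shaft, the jack has raised the shelf level (angle between shelf's own y axis and vertical between 1.5633 and 1.5783 rad and distance between crank and jack_seat below 0.008 m and contact force between shelf and jack above 1 N), for 0.2 s.
At the end, for the whole second after the job is handed in: the shelf is level within 0.0075 rad (4 mm between shelf_left and shelf_right), carried by the jack's bracket and at rest; the crank is left seated on the jack's shaft (within 4 mm of its axis, 5 mm of full depth, upright within 0.08 rad), at rest and let go (angle between shelf's own y axis and vertical between 1.5633 and 1.5783 rad and contact force between shelf and jack above 1 N and horizontal distance between crank and jack_seat below 0.004 m and z of crank in the frame of jack_seat below 0.005 m and angle between crank's own z axis and vertical below 0.08 rad and linear speed of crank below 0.02 m/s and angular speed of shelf below 0.02 rad/s); the robot touches nothing.
It fails at once if the crank is pressed, pulled or jammed on the jack with more than 60 N, or the robot itself leans on the jack with more than 25 N (contact force between crank and jack above 60 N or contact force between any of the fingers, the arm and jack above 25 N).
It fails at once if the robot touches the shelf (contact force between any of the fingers, the arm and shelf above 0.5 N).
It fails at once if a thing on the shelf slips or is shifted by more than 30 mm (distance of any of tin, coaster from where it was at the start of the episode above 0.03 m).
It fails at once if a thing on the bench is shifted by more than 25 mm (distance of any of tire_lever, lockring_tool, bracket, screw_jar, screwdriver, spirit_level from where it was at the start of the episode above 0.025 m).
It also fails if it takes over 67 s, if anything falls off the work surface, if the arm or the gripper's body presses on something with over 40 N, if the wrist force passes 120 N, or if a joint passes its speed limit or range.

## Robot

A 6-joint arm with a two-finger parallel gripper is mounted at the origin on the work surface. World frame = base frame: x ahead of the robot, y to its left, z up, the work surface at z = 0. Lengths are in mm, angles in rad, forces in N, time in s.
With the tool pointing down it reaches from about 350 to 875 mm from the base axis. Payload 4.2 kg.
Tool frame: the origin (TCP) lies at the very end of the fingers, on their centre line; the grasp point (between the pads) lies arm.grip_depth behind it (arm.grip_depth is the distance from the TCP to the grasp point, in mm); x points along the fingers, y is the direction in which the jaws open and shut, and the axes are right-handed (so a half turn about x gives the same grasp; the last joint's range is limited). The gripper opens to 85 mm and grips with 20 to 120 N. Pads are 22 mm wide; open, the fingers measure 114 mm over their backs; the gripper's body (76 mm by 85 mm) begins 54 mm behind the grasp point. The pads swing forward as they close: fully open they stand 13 mm farther back than shut.
Start: joints at [0.259, 0.385, 0.008, 0, -1.194, -0.259], TCP at [624.979, 0.025, 231.312] pointing down, gripper open.
Joint ranges: [-3.14, 3.14], [-1.21, 2.06], [-1.07, 1.41], [-3.16, 2.05], [-2.99, -0.16], [-3.1, 3.1]. Speed limits (rad/s): [2.79, 2.79, 3.14, 3.14, 3.14, 3.14].

## Interface

Orientations are given as a unit quaternion [x, y, z, w].
In Python, from bench import arm, get_image, models gives the robot as it stands.
- The arm moves only by the tool arm_command, never from a script. Its argument "rows" is a list of rows, each an object of numbers: "dx", "dy", "dz": the shift along the tool's x, y, z in m; "wx", "wy", "wz": the turn, a rotation vector about the tool's x, y, z in degrees; "gripper": the closure, from -1 (fully open) to 1 (shut). A call has exactly 8 rows; each row is the pose to reach, as a shift and turn from the pose measured when the call began, along the tool's axes at that moment; what a row does not reach only later rows make up. A row lasts 1/10 s, in which the tool goes at most 50 mm and 8.59 degrees, less where a joint would pass 70% of its speed; a pose out of reach is approached as far as the arm can. A call with a gripper value outside its range is refused whole. The fingers move at their own pace and stop on an object; the grip force is fixed at half the most. Time passes only in rows, so rows that repeat a pose let the fingers close, or fill a call up. It gives the time, the measured TCP pose, the force and the opening at its end, in the units of the state.
- arm.read_state(): the state, without advancing time (a new reading comes with each control period).
- get_image(name): name is "scene" or "side" or "wrist"; returns a dict with "img" (384x512x3 uint8, red, green, blue), "K" (3x3 intrinsics, pixels), "rvec" (rotation vector, rad) and "tvec" (3), from world to camera coordinates, as OpenCV has them; the wrist camera has in their place "T_tool_cam" (4x4, takes a point from camera to tool coordinates, whose origin is the TCP and whose axes are the tool frame's). Camera axes: x right, y down, z forward; pixel columns grow to the right and rows downward; lengths in mm; the calibration is good to about 2 mm. The wrist camera is an equidistant fisheye: a pixel r from the principal point sees the ray r / f radians off the axis. A picture is of the moment at which its call begins: read the wrist's pose just before it. There is no depth.
- arm.job_done(): hands the job in, once; it reports no verdict.
Trained networks look in the newest picture that a camera, given by its name, has taken for a name from the list of things; names that differ only in an ending like _2 or _b are one class to them, and where a whole thing is asked for, a point or a joint stands for the part that bears it (a point fixed in the world has none). Each returns a list of dicts, best first, with "conf" (0 to 1); they miss things now and then, are a little off and sometimes report something else, mostly with a low value. They report only what shows in the picture. A call takes as long as a camera call. They do not tell look-alikes from the thing itself.
- models.cut_out(camera, query): "mask" (384x512 bool, what is visible of it) and "extent" ([left, top, right, bottom] in pixels, round what is visible of it).
The state is a dict: "clock": time; "joints": joint angles; "joint_vel": joint speeds; "joint_efforts": joint torques, N m; "position": TCP position; "ee_rot": TCP orientation; "contact_force": force on the tool from outside, world axes, zero at the start; "wrist_torque": the same for the moment, N m; "gripper_width": finger opening in mm.
Only numpy, scipy, OpenCV 4.12 (cv2) and the standard library are available. Lean on these libraries where they do the work, as an engineer would, in place of code of your own. Each camera call takes 0.05 s, during which the arm holds its last target.

## Working session

There is one attempt and no reset: what is moved stays moved. The work goes in short steps, Python scripts to look and compute and a tool call to move; the robot and the scene stay as the last step left them, time stands still between calls to the robot, and variables do not carry over. Pictures are saved under pics/ and viewed, and the job is handed in when it is done.

Besides the shell and the picture viewer there is one more tool, called after ">>>" in YAML: its name, and indented under it one key for each argument. arm_command: Moves the arm, as the interface text tells. Its arguments: {"type":"object","properties":{"rows":{"type":"array"}},"required":["rows"]}

```bash
ls; mkdir -p pics; python3 - <<'E'
from bench import arm,get_image,models
import cv2
s=arm.read_state();print(s, arm.grip_depth)
for n in ["scene","side","wrist"]:
    d=get_image(n);cv2.imwrite(f"pics/{n}0.png",d["img"][:,:,::-1]);print(n,{k:v for k,v in d.items() if k!="img"})
E
```

```text
pics
{'clock': 0.0, 'joints': array([ 2.58629490e-01,  3.85576721e-01,  6.61817351e-03, -4.70855208e-04,
       -1.19396441e+00, -2.58631482e-01]), 'joint_vel': array([-0.00096703,  0.00025533, -0.00086423,  0.00019161, -0.00156221,
       -0.00103824]), 'joint_efforts': array([-9.55001960e-04, -3.92286408e+01,  1.88399577e+01,  4.18616563e+00,
       -4.72148502e-03,  8.27910434e-07]), 'position': array([6.24427112e+02, 3.23264068e-02, 2.30210570e+02]), 'ee_rot': array([-0.49944402,  0.5006158 ,  0.50046753,  0.49947147]), 'contact_force': array([0.12376655, 0.48690199, 0.59756764]), 'wrist_torque': array([0.01218978, 0.0575534 , 0.02344599]), 'gripper_width': 85.20371420375469} 18.700000000000003
scene {'K': array([[375.41688594,   0.        , 260.01491672],
       [  0.        , 375.41688594, 189.32881214],
       [  0.        ,   0.        ,   1.        ]]), 'rvec': array([ 2.27484382,  0.87725738, -0.34480724]), 'tvec': array([-403.49583671, -205.50748258, 1681.33836522])}
side {'K': array([[373.43894941,   0.        , 257.36057171],
       [  0.        , 373.43894941, 193.42269873],
       [  0.        ,   0.        ,   1.        ]]), 'rvec': array([ 0.81613672, -2.33416003,  1.32704454]), 'tvec': array([ 456.590652  ,  316.6445028 , 1053.48767886])}
wrist {'K': array([[297.31863964,   0.        , 256.71267194],
       [  0.        , 297.31863964, 193.32875061],
       [  0.        ,   0.        ,   1.        ]]), 'T_tool_cam': array([[-7.18196601e-04, -3.19096714e-01,  9.47721885e-01,
        -1.42317399e+02],
       [ 9.99999435e-01,  5.13365478e-04,  9.30662725e-04,
        -9.62149319e-01],
       [-7.83499116e-04,  9.47722018e-01,  3.19096165e-01,
        -8.19122606e+01],
       [ 0.00000000e+00,  0.00000000e+00,  0.00000000e+00,
         1.00000000e+00]])}
```

View pics/scene0.png

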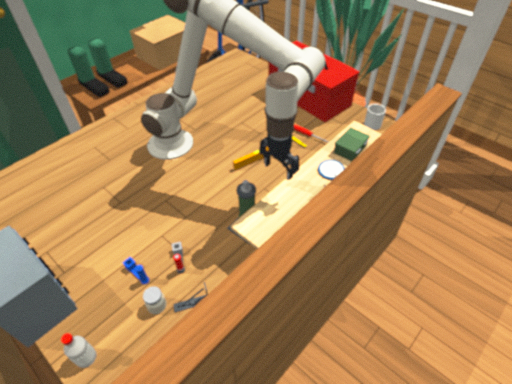

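View pics/side0.png

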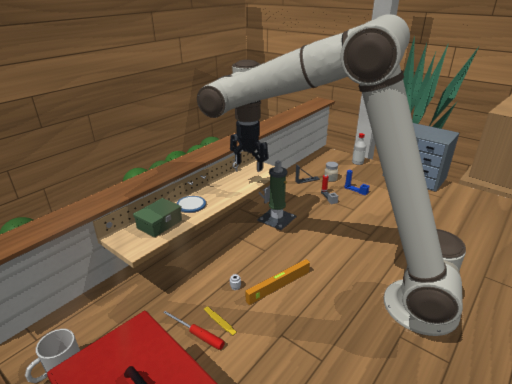

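View pics/wrist0.png

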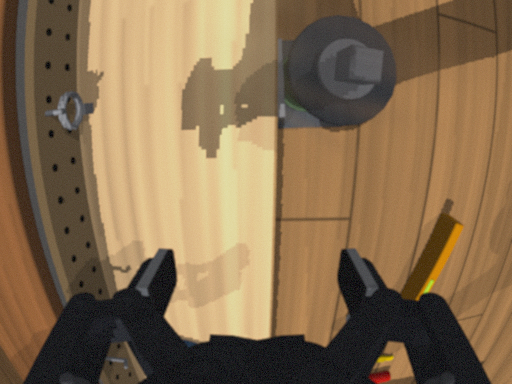

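Scene: red-gripped crank at about (178,256), blue look-alike at (137,270), jack at (246,197). Side: crank at about (328,190), jack at (278,195). Wrist: the jack's square shaft at about (365,62). Next I'll zoom in and query the networks.

```bash
cat > h.py <<'E'
import numpy as np,cv2
from scipy.spatial.transform import Rotation as R
from bench import arm,get_image,models
def ray(d,uv,st=None):
    u,v=uv;K=d["K"]
    if "rvec" in d:
        Rm=cv2.Rodrigues(d["rvec"])[0];c=-Rm.T@d["tvec"]
        r=Rm.T@np.array([(u-K[0,2])/K[0,0],(v-K[1,2])/K[1,1],1]);
    else:
        T=d["T_tool_cam"];q=np.array([u-K[0,2],v-K[1,2]]);rr=np.linalg.norm(q);th=rr/K[0,0]
        k=np.r_[np.sin(th)*q/max(rr,1e-9),np.cos(th)]
        Rt=R.from_quat(st["ee_rot"]).as_matrix()
        c=Rt@T[:3,3]+st["position"];r=Rt@T[:3,:3]@k
    return c,r/np.linalg.norm(r)
def atz(d,uv,z,st=None):
    c,r=ray(d,uv,st);return c+r*(z-c[2])/r[2]
def tri(*rs):
    A=np.zeros((3,3));b=np.zeros(3)
    for c,r in rs:
        P=np.eye(3)-np.outer(r,r);A+=P;b+=P@c
    p=np.linalg.solve(A,b);return p,[np.linalg.norm((np.eye(3)-np.outer(r,r))@(p-c)) for c,r in rs]
def proj(d,p,st=None):
    p=np.asarray(p,float)
    if "rvec" in d:
        return cv2.projectPoints(p.reshape(-1,1,3),d["rvec"],d["tvec"],d["K"],None)[0].reshape(-1,2)
    T=d["T_tool_cam"];Rt=R.from_quat(st["ee_rot"]).as_matrix()
    q=((p.reshape(-1,3)-st["position"])@Rt-T[:3,3])@T[:3,:3]
    n=np.linalg.norm(q[:,:2],axis=1);th=np.arctan2(n,q[:,2])
    return q[:,:2]/n[:,None]*th[:,None]*d["K"][0,0]+d["K"][:2,2]
def crop(d,x0,y0,x1,y1,f,name):
    cv2.imwrite(name,cv2.resize(d["img"][y0:y1,x0:x1,::-1],None,fx=f,fy=f,interpolation=cv2.INTER_CUBIC))
E
python3 - <<'E'
from h import *
for n in ["scene","side","wrist"]:
    d=get_image(n)
    for q in ["crank","jack","shelf","lockring_tool","bracket","screw_jar","spirit_level"]:
        for m in models.cut_out(n,q)[:3]:
            ys,xs=np.nonzero(m["mask"]);print(n,q,round(m["conf"],2),m["extent"],round(xs.mean(),1),round(ys.mean(),1),len(xs))
d=get_image("scene");crop(d,110,170,270,320,5 if 0 else 4,"pics/s1.png")
d=get_image("side");crop(d,250,140,400,240,5,"pics/s2.png")
E
```

```text
scene crank 0.54 [172.6, 240.3, 185.2, 275.9] 178.7 257.6 272
scene jack 0.73 [229.4, 180.4, 258.0, 232.3] 245.6 197.4 527
scene shelf 0.7 [233.5, 147.6, 269.0, 170.5] 246.7 160.0 305
scene shelf 0.69 [231.5, 120.8, 379.7, 249.4] 291.7 193.5 4309
scene bracket 0.72 [174.0, 289.7, 207.4, 312.8] 188.7 302.5 267
scene screw_jar 0.96 [144.7, 287.4, 167.5, 314.7] 155.0 300.3 469
scene spirit_level 0.59 [233.7, 150.4, 263.9, 169.9] 247.6 159.7 256
scene spirit_level 0.19 [226.4, 179.3, 258.5, 230.6] 245.7 196.8 470
scene spirit_level 0.15 [231.7, 122.8, 382.0, 247.7] 291.7 193.9 4072
side crank 0.52 [346.0, 171.3, 371.2, 194.9] 355.7 184.8 237
side crank 0.47 [321.8, 174.7, 338.6, 204.6] 328.1 191.4 215
side jack 0.84 [257.8, 166.3, 295.9, 228.7] 276.4 199.2 1312
side lockring_tool 0.58 [232.3, 277.1, 243.9, 293.3] 235.0 281.7 154
side bracket 0.58 [295.1, 166.1, 318.3, 184.4] 302.4 176.6 179
side bracket 0.46 [205.3, 307.5, 234.6, 333.7] 220.2 320.9 237
side screw_jar 0.51 [324.1, 163.3, 337.9, 180.0] 331.6 171.2 199
side spirit_level 0.67 [248.9, 259.1, 309.2, 305.3] 276.7 281.8 1078
wrist jack 0.83 [275.2, 16.6, 397.2, 127.9] 334.1 74.4 11174
wrist shelf 0.82 [29.3, 0.4, 279.9, 384.0] 159.2 154.0 75140
wrist lockring_tool 0.51 [278.6, 17.5, 399.3, 124.5] 337.7 71.5 10230
wrist spirit_level 0.74 [399.7, 215.8, 463.4, 302.7] 433.4 257.0 2209
```

View pics/s1.png

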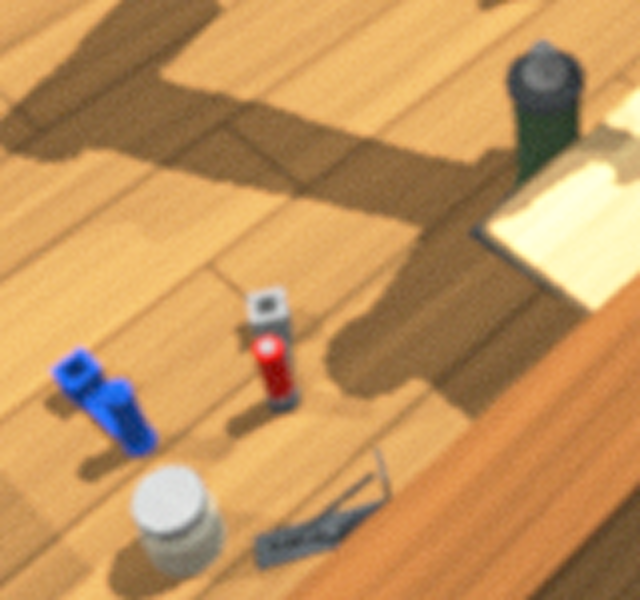

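View pics/s2.png

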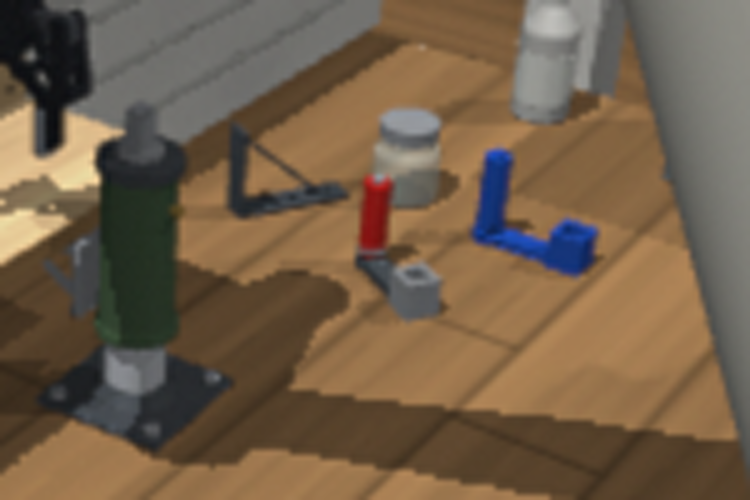

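Scene crop: socket top at full-image (176.7,246.2), grip top (177,256.3), shaft top (245.7,181.5). Side crop: socket (333.6,195), grip top (325.6,175.6), shaft top (278.2,161.4). Triangulating these.

```bash
python3 - <<'E'
from h import *
S=get_image("scene");D=get_image("side");st=arm.read_state();W=get_image("wrist")
for n,a,b in [("sock",(176.7,246.2),(333.6,195)),("grip",(177,256.3),(325.6,175.6)),("shaft",(245.7,181.5),(278.2,161.4)),("shelfcorner",(233,228),(0,0))]:
    if b[0]: print(n,tri(ray(S,a),ray(D,b)))
print("sock z34",atz(S,(176.7,246.2),34),atz(D,(333.6,195),34))
print("grip z83",atz(S,(177,256.3),83),atz(D,(325.6,175.6),83))
crop(W,260,0,420,140,5,"pics/w1.png")
E
```

```text
sock (array([ 465.63376552, -339.57311822,   30.89185003]), [np.float64(3.9333732757061015), np.float64(3.9333732757062827)])
grip (array([ 529.85664313, -378.97286232,   82.66832272]), [np.float64(3.535904515599619), np.float64(3.535904515599712)])
shaft (array([ 574.4978007 , -101.0548219 ,  240.91667728]), [np.float64(2.77775486217145), np.float64(2.7777548621713852)])
sock z34 [ 471.42264302 -338.67283485   34.        ] [ 461.26095107 -338.91900296   34.        ]
grip z83 [ 533.41679017 -377.3531347    83.        ] [ 527.82259418 -382.27249174   83.        ]
```

View pics/w1.png

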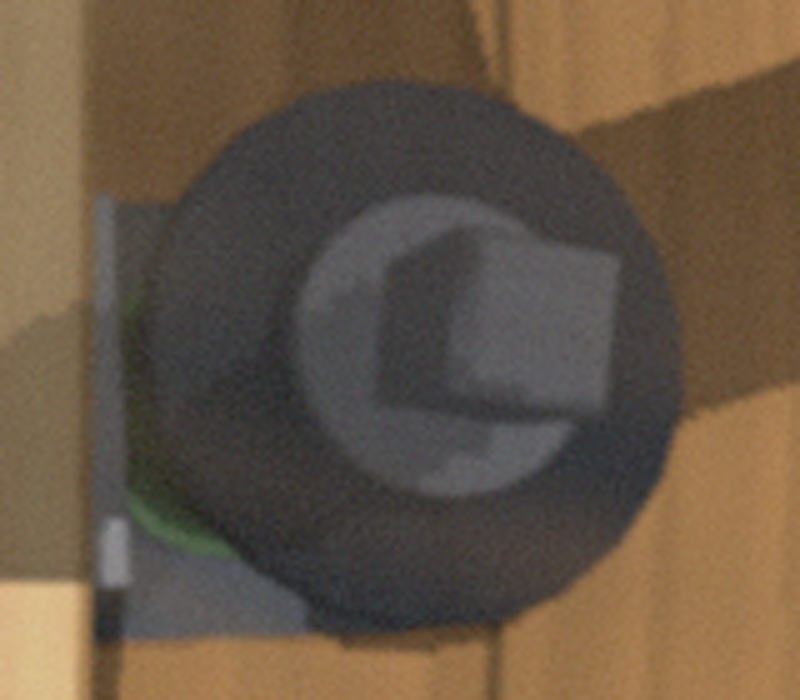

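```bash
python3 - <<'E'
from h import *
D=get_image("side");crop(D,90,150,290,275,4,"pics/d1.png")
S=get_image("scene");crop(S,220,110,400,260,4,"pics/d2.png")
E
```

```text
(no output)
```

View pics/d1.png

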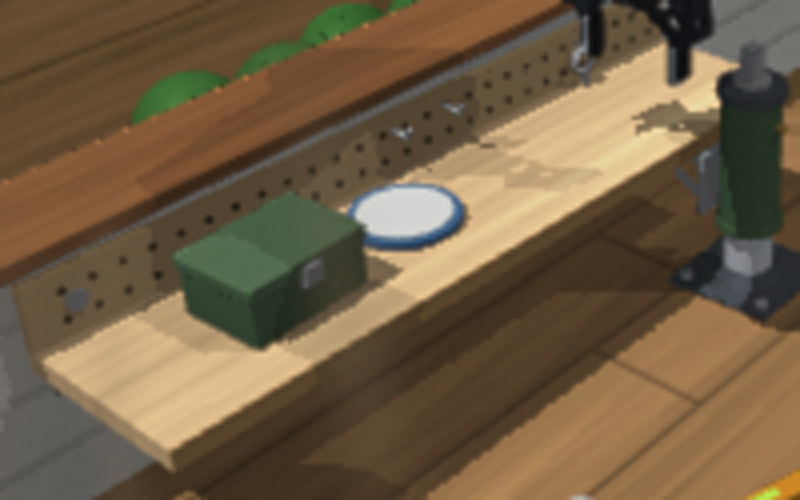

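View pics/d2.png

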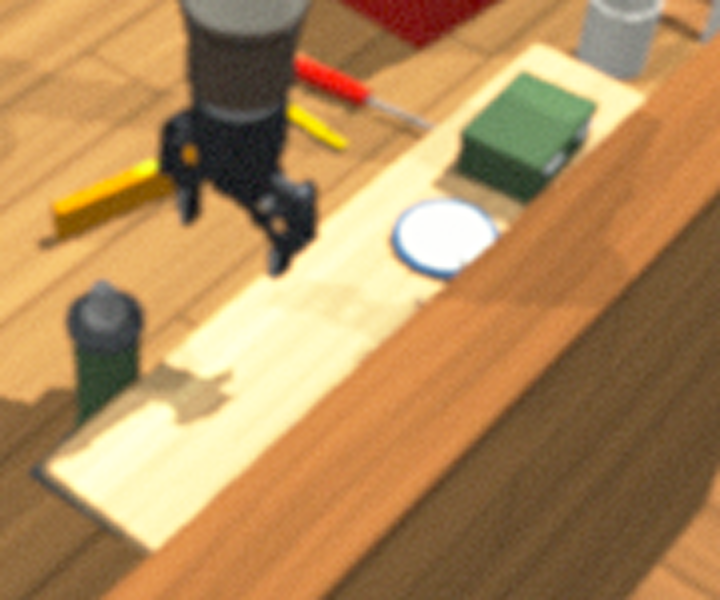

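Side: front upper edge runs roughly (134,262)→(268,184). Scene: about (240,218)→(354,121). I'll fit these lines to sub-pixel accuracy.

```bash
cat >> h.py <<'E'
def edge(d,a,b,half=6,sgn=0,n=80):
    g=cv2.GaussianBlur(cv2.cvtColor(d["img"],cv2.COLOR_RGB2GRAY).astype(np.float32),(0,0),0.7)
    a=np.array(a,float);b=np.array(b,float);t=(b-a)/np.linalg.norm(b-a);nn=np.array([-t[1],t[0]])
    o=np.arange(-half,half+.01,.25);P=[];
    for s in np.linspace(0.02,.98,n):
        q=(a+s*(b-a))[None]+o[:,None]*nn
        v=cv2.remap(g,q[:,0].astype(np.float32)[None],q[:,1].astype(np.float32)[None],cv2.INTER_CUBIC)[0]
        gr=np.gradient(v)*(sgn if sgn else 1); 
        if not sgn: gr=abs(gr)
        i=gr.argmax()
        if 0<i<len(o)-1 and gr[i]>3:
            w=slice(max(i-4,0),i+5);w_=np.clip(gr[w],0,None);P.append(np.r_[s,(o[w]*w_).sum()/w_.sum()])
    P=np.array(P);k=np.ones(len(P),bool)
    for th in (3,1.5,.8,.6,.6):
        # robust
        c=np.polyfit(P[k,0],P[k,1],1) if th<3 else np.array([0,np.median(P[:,1])])
        k=abs(P[:,1]-np.polyval(c,P[:,0]))<th
    c=np.polyfit(P[k,0],P[k,1],1);r=P[k,1]-np.polyval(c,P[k,0])
    A=a+np.polyval(c,0)*nn;B=b+np.polyval(c,1)*nn
    return A,B,k.sum(),len(P),r.std()
def tilt(verbose=True):
    out={}
    N=[]
    for nm,a,b in [("side",(136,262),(264,188)),("scene",(262,200),(350,125))]:
        d=get_image(nm);A,B,k,n,s=edge(d,a,b)
        c,r1=ray(d,A);_,r2=ray(d,B);nv=np.cross(r1,r2);nv/=np.linalg.norm(nv);N.append((nv,c,A,B))
        # single cam: direction in plane x=const
        v=np.cross(nv,[1,0,0]);v/=np.linalg.norm(v);v*=np.sign(v[1])
        print(nm,A.round(2),B.round(2),k,n,"rms",s.round(2),"slope(x=const) mrad",(1e3*v[2]/v[1]).round(1))
    v=np.cross(N[0][0],N[1][0]);v/=np.linalg.norm(v);v*=np.sign(v[1])
    M=np.array([N[0][0],N[1][0],[0,1,0]])
    for y in(-150,400):
        print("line at y",y,np.linalg.solve(M,[N[0][0]@N[0][1],N[1][0]@N[1][1],y]).round(1))
    print("dir",v.round(4),"slope mrad",(1e3*v[2]/v[1]).round(1))
E
python3 - <<'E'
from h import *
tilt()
E
```

```text
side [135.1  260.44] [262.23 184.94] 80 80 rms 0.14 slope(x=const) mrad 21.8
scene [260.67 198.43] [349.04 123.87] 50 78 rms 0.22 slope(x=const) mrad 4.4
line at y -150 [ 608.4 -150.   151.9]
line at y 400 [612.  400.  160.7]
dir [0.0067 0.9999 0.0159] slope mrad 15.9
```

```bash
python3 - <<'E'
from h import *
N=[]
for nm,a,b in [("side",(94,217),(220,157)),("scene",(255,251),(395,124.5)),("side",(10,194),(80,164))]:
    d=get_image(nm);A,B,k,n,s=edge(d,a,b,half=5)
    c,r1=ray(d,A);_,r2=ray(d,B);nv=np.cross(r1,r2);nv/=np.linalg.norm(nv);N.append(nv)
    v=np.cross(nv,[0,0,1]);v*=np.sign(v[1]);w=np.cross(nv,[1,0,0])
    print(nm,A.round(1),B.round(1),k,n,s.round(2),"level dir x/y mrad",(1e3*v[0]/v[1]).round(1),"slope x=const",(1e3*w[2]/w[1]).round(1))
v=np.cross(N[0],N[1]);print(v/v[1])
E
```

```text
side [ 93.1 215.1] [219.2 155.3] 47 80 0.15 level dir x/y mrad 6.1 slope x=const 3.9
scene [254.7 250.6] [393.5 122.9] 61 71 0.26 level dir x/y mrad 5.4 slope x=const -12.0Traceback (most recent call last):
  File "<stdin>", line 4, in <module>
  File "h.py", line 47, in edge
    c=np.polyfit(P[k,0],P[k,1],1) if th<3 else np.array([0,np.median(P[:,1])])
                                                                     ~^^^^^
IndexError: too many indices for array: array is 1-dimensional, but 2 were indexed
```

```bash
cat >> h.py <<'E'
def plan(pos,yaw_y,st=None):
    """tool down, tool y axis at world heading yaw_y deg; print dx.. in tool frame"""
    st=st or arm.read_state();M=R.from_quat(st["ee_rot"])
    y=np.array([np.cos(np.radians(yaw_y)),np.sin(np.radians(yaw_y)),0]);x=np.array([0,0,-1.]);z=np.cross(x,y)
    T=R.from_matrix(np.c_[x,y,z])
    dp=M.inv().apply(np.asarray(pos)-st["position"])/1e3
    w=np.degrees((M.inv()*T).as_rotvec())
    print("pos",st["position"].round(1),"yawy",yaw(st).round(2),"plan d",dp.round(4),"w",w.round(2),"t",st["clock"])
    return dp,w
def yaw(st):
    y=R.from_quat(st["ee_rot"]).apply([0,1,0]);return np.degrees(np.arctan2(y[1],y[0]))
E
python3 - <<'E'
from h import *
st=arm.read_state();print(R.from_quat(st["ee_rot"]).as_matrix().round(3),yaw(st))
for yw in(-122,58): plan((466,-339,180),yw)
E
```

```text
[[-0. -1. -0.]
 [ 0. -0.  1.]
 [-1.  0.  0.]] -179.9992582004373
pos [625.    0.  231.3] yawy -180.0 plan d [ 0.0513  0.159  -0.339 ] w [-58.   0.  -0.] t 1.95
pos [625.    0.  231.3] yawy -180.0 plan d [ 0.0513  0.159  -0.339 ] w [122.  -0.  -0.] t 1.95
```

```bash
python3 - <<'E'
from h import *
st=arm.read_state();W=get_image("wrist")
C=[np.array(p)/5+[260,0] for p in [(478,228),(618,262),(603,415),(445,395)]]
P=np.array([atz(W,c,238,st) for c in C]);print(P.round(1),P.mean(0).round(1))
for i in range(4):
    e=P[(i+1)%4]-P[i];print(np.linalg.norm(e).round(1),np.degrees(np.arctan2(e[1],e[0])).round(1))
print(atz(W,((445+5*1)/5+260-.2,345/5),207,st))
E
```

```text
[[ 580.3 -108.   238. ]
 [ 566.  -106.4  238. ]
 [ 567.3  -91.3  238. ]
 [ 583.4  -91.7  238. ]] [574.3 -99.4 238. ]
14.4 173.6
15.2 85.0
16.1 -1.7
16.6 -100.7
[573.30973049 -99.84053732 207.        ]
```

>>> arm_command:
  rows:
    - {"dx":-0.01,"dy":0.02,"dz":-0.042,"wx":8.5,"gripper":-1}
    - {"dx":-0.01,"dy":0.04,"dz":-0.084,"wx":17,"gripper":-1}
    - {"dx":-0.01,"dy":0.06,"dz":-0.126,"wx":25.5,"gripper":-1}
    - {"dx":-0.01,"dy":0.08,"dz":-0.169,"wx":34,"gripper":-1}
    - {"dx":-0.01,"dy":0.1,"dz":-0.211,"wx":42.5,"gripper":-1}
    - {"dx":0,"dy":0.12,"dz":-0.254,"wx":51,"gripper":-1}
    - {"dx":0.01,"dy":0.14,"dz":-0.297,"wx":59.5,"gripper":-1}
    - {"dx":0.01,"dy":0.159,"dz":-0.339,"wx":68,"gripper":-1}

```text
validation failed for argument at $.ro...
```

>>> arm_command:
  rows:
    - {"dx":-0.01,"dy":0.02,"dz":-0.042,"wx":8.5,"wy":0,"wz":0,"gripper":-1}
    - {"dx":-0.01,"dy":0.04,"dz":-0.084,"wx":17,"wy":0,"wz":0,"gripper":-1}
    - {"dx":-0.01,"dy":0.06,"dz":-0.126,"wx":25.5,"wy":0,"wz":0,"gripper":-1}
    - {"dx":-0.01,"dy":0.08,"dz":-0.169,"wx":34,"wy":0,"wz":0,"gripper":-1}
    - {"dx":-0.01,"dy":0.1,"dz":-0.211,"wx":42.5,"wy":0,"wz":0,"gripper":-1}
    - {"dx":0,"dy":0.12,"dz":-0.254,"wx":51,"wy":0,"wz":0,"gripper":-1}
    - {"dx":0.01,"dy":0.14,"dz":-0.297,"wx":59.5,"wy":0,"wz":0,"gripper":-1}
    - {"dx":0.01,"dy":0.159,"dz":-0.339,"wx":68,"wy":0,"wz":0,"gripper":-1}

```text
clock: 2.8
position: [464.1, -340.1, 220.1]
ee_rot: [-0.132, 0.695, 0.133, 0.694]
contact_force: [1.1, 1.1, 1.0]
gripper_width: 85.5
```

```bash
python3 - <<'E'
from h import *
plan((466,-339,180),58)
E
```

```text
pos [ 464.1 -340.1  220.1] yawy 111.64 plan d [0.0401 0.0003 0.0022] w [53.64 -0.13 -0.07] t 2.8
```

>>> arm_command:
  rows:
    - {"dx":0.005,"dy":0,"dz":0,"wx":8,"wy":0,"wz":0,"gripper":-1}
    - {"dx":0.01,"dy":0,"dz":0,"wx":16,"wy":0,"wz":0,"gripper":-1}
    - {"dx":0.02,"dy":0,"dz":0.001,"wx":24,"wy":0,"wz":0,"gripper":-1}
    - {"dx":0.03,"dy":0,"dz":0.002,"wx":32,"wy":0,"wz":0,"gripper":-1}
    - {"dx":0.035,"dy":0,"dz":0.002,"wx":40,"wy":0,"wz":0,"gripper":-1}
    - {"dx":0.04,"dy":0,"dz":0.002,"wx":48,"wy":0,"wz":0,"gripper":-1}
    - {"dx":0.04,"dy":0,"dz":0.002,"wx":53.6,"wy":0,"wz":0,"gripper":-1}
    - {"dx":0.04,"dy":0,"dz":0.002,"wx":53.6,"wy":0,"wz":0,"gripper":-1}

```text
clock: 3.6
position: [465.9, -339.3, 179.9]
ee_rot: [0.195, 0.681, -0.194, 0.679]
contact_force: [-0.5, 0.2, -0.2]
gripper_width: 85.8
```

```bash
python3 - <<'E'
from h import *
st=arm.read_state();d=get_image("wrist");print(st["position"],yaw(st),st["joints"].round(2))
cv2.imwrite("pics/w2.png",d["img"][:,:,::-1]);np.savez("w2.npz",img=d["img"],K=d["K"],T_tool_cam=d["T_tool_cam"])
E
```

```text
[ 465.90545494 -339.30980769  179.90596476] 58.05607225147119 [-0.35  0.35 -0.19 -0.   -1.04 -1.78]
```

View pics/w2.png

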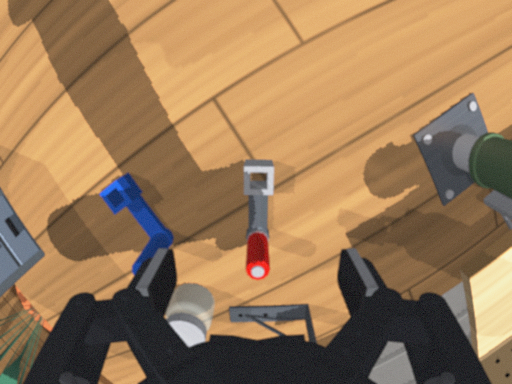

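Wrist: the crank's boss is at about (259,177) with its arm running down to the red grip (258,255). The blue look-alike is at left, the screw jar and bracket lie beyond the grip, and the jack is at right.

```bash
python3 - <<'E'
from h import *
d=dict(np.load("w2.npz"));crop(d,220,145,300,285,4,"pics/w2c.png")
E
```

```text
(no output)
```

View pics/w2c.png

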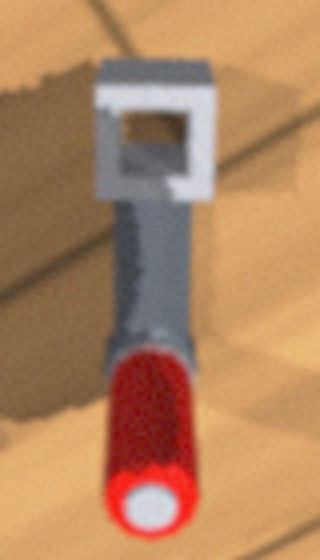

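```bash
python3 - <<'E'
from h import *
d=dict(np.load("w2.npz"));st=arm.read_state()
P=np.array([atz(d,np.array(p)/4+[220,145]-.4,34,st) for p in [(96,85),(215,86),(214,199),(97,198)]])
c=P.mean(0);print(P.round(1),c.round(1))
e=P[1]-P[0]+P[2]-P[3];print(np.linalg.norm(e)/2,np.degrees(np.arctan2(e[1],e[0])))
e=P[3]-P[0]+P[2]-P[1];print(np.linalg.norm(e)/2,np.degrees(np.arctan2(e[1],e[0])))
k=atz(d,np.array((153,508))/4+[220,145]-.4,83,st);print(k.round(1),(k-c)[:2],np.hypot(*(k-c)[:2]),np.degrees(np.arctan2(*(k-c)[1::-1])))
print(tri(ray(d,(258,177),st),ray(get_image("scene"),(176.7,246.2)),ray(get_image("side"),(333.6,195))))
yw=np.degrees(np.arctan2(*(k-c)[1::-1]))+90
plan((c[0],c[1],60),yw);plan((c[0],c[1],6),yw)
E
```

```text
[[ 447.8 -342.7   34. ]
 [ 463.6 -317.7   34. ]
 [ 489.  -333.1   34. ]
 [ 473.  -358.5   34. ]] [ 468.4 -338.    34. ]
29.81887900812037 57.718418559840394
29.70362266274494 -31.695859795477418
[ 532.9 -378.8   83. ] [ 64.58078311 -40.8241789 ] 76.40216704617019 -32.29867047481164
(array([ 465.5728643 , -338.47083173,   30.96151259]), [np.float64(1.4753168810050161), np.float64(3.499348789073075), np.float64(4.499089753347827)])
pos [ 466.  -339.4  180.3] yawy 58.15 plan d [0.1203 0.0024 0.0015] w [ 0.45 -0.12 -0.  ] t 3.75
pos [ 466.  -339.4  180.3] yawy 58.15 plan d [0.1743 0.0024 0.0016] w [ 0.45 -0.12 -0.  ] t 3.75
```

>>> arm_command:
  rows:
    - {"dx":0.03,"dy":0.001,"dz":0.001,"wx":0.4,"wy":0,"wz":0,"gripper":-1}
    - {"dx":0.06,"dy":0.0024,"dz":0.0016,"wx":0.4,"wy":0,"wz":0,"gripper":-1}
    - {"dx":0.09,"dy":0.0024,"dz":0.0016,"wx":0.4,"wy":-0.1,"wz":0,"gripper":-1}
    - {"dx":0.12,"dy":0.0024,"dz":0.0016,"wx":0.4,"wy":-0.1,"wz":0,"gripper":-1}
    - {"dx":0.145,"dy":0.0024,"dz":0.0016,"wx":0.4,"wy":-0.1,"wz":0,"gripper":-1}
    - {"dx":0.165,"dy":0.0024,"dz":0.0016,"wx":0.4,"wy":-0.1,"wz":0,"gripper":-1}
    - {"dx":0.176,"dy":0.0024,"dz":0.0016,"wx":0.4,"wy":-0.1,"wz":0,"gripper":-1}
    - {"dx":0.176,"dy":0.0024,"dz":0.0016,"wx":0.4,"wy":-0.1,"wz":0,"gripper":-1}

```text
clock: 4.55
position: [467.6, -337.7, 2.9]
ee_rot: [0.196, 0.68, -0.196, 0.678]
contact_force: [0.6, -0.6, 0.6]
gripper_width: 85.5
```

```bash
python3 - <<'E'
from h import *
st=arm.read_state();d=get_image("wrist");print(st["position"],yaw(st),st["contact_force"])
cv2.imwrite("pics/w3.png",d["img"][:,:,::-1])
plan((468.4,-338,4),57.7)
E
```

```text
[ 467.56908756 -337.68215841    2.93842309] 57.777589322105094 [ 0.62838284 -0.64932745  0.60382761]
pos [ 468.5 -338.1    4.2] yawy 57.79 plan d [ 0.0002  0.     -0.0001] w [ 0.09 -0.04  0.01] t 4.6
```

View pics/w3.png

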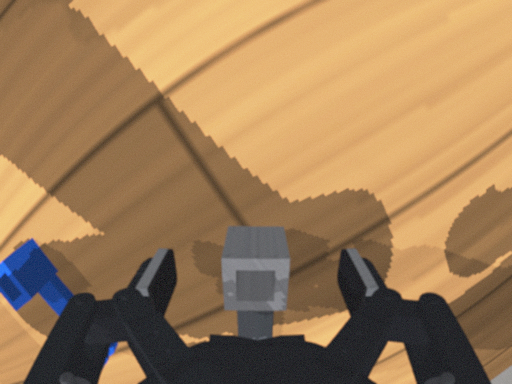

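Boss sits between the open fingers at (256,270), centred. Closing.

>>> arm_command:
  rows:
    - {"dx":0,"dy":0,"dz":0,"wx":0,"wy":0,"wz":0,"gripper":1}
    - {"dx":0,"dy":0,"dz":0,"wx":0,"wy":0,"wz":0,"gripper":1}
    - {"dx":0,"dy":0,"dz":0,"wx":0,"wy":0,"wz":0,"gripper":1}
    - {"dx":0,"dy":0,"dz":0,"wx":0,"wy":0,"wz":0,"gripper":1}
    - {"dx":0,"dy":0,"dz":0,"wx":0,"wy":0,"wz":0,"gripper":1}
    - {"dx":0,"dy":0,"dz":0,"wx":0,"wy":0,"wz":0,"gripper":1}
    - {"dx":0,"dy":0,"dz":0,"wx":0,"wy":0,"wz":0,"gripper":1}
    - {"dx":0,"dy":0,"dz":0,"wx":0,"wy":0,"wz":0,"gripper":1}

```text
clock: 5.4
position: [469.0, -338.4, 5.1]
ee_rot: [0.196, 0.679, -0.196, 0.68]
contact_force: [-1.2, 1.2, 6.5]
gripper_width: 28.9
```

```bash
python3 - <<'E'
from h import *
st=arm.read_state();d=get_image("wrist");print(st["position"],yaw(st),st["contact_force"],st["gripper_width"])
cv2.imwrite("pics/w4.png",d["img"][:,:,::-1])
for z in (4,150,290): plan((468.4,-338,z),57.7)
plan((574,-100,290),57.7)
E
```

```text
[ 468.97477002 -338.36367992    5.14796491] 57.81316173198522 [-1.24486339  1.19840406  6.52129817] 28.85825392569391
pos [ 469.  -338.4    5.1] yawy 57.81 plan d [ 0.0011 -0.     -0.0007] w [0.11 0.04 0.01] t 5.45
pos [ 469.  -338.4    5.1] yawy 57.81 plan d [-0.1449 -0.     -0.0006] w [0.11 0.04 0.01] t 5.45
pos [ 469.  -338.4    5.1] yawy 57.81 plan d [-2.849e-01 -1.000e-04 -5.000e-04] w [0.11 0.04 0.01] t 5.45
pos [ 469.  -338.4    5.1] yawy 57.81 plan d [-0.2849  0.2576 -0.0379] w [0.11 0.04 0.01] t 5.45
```

View pics/w4.png

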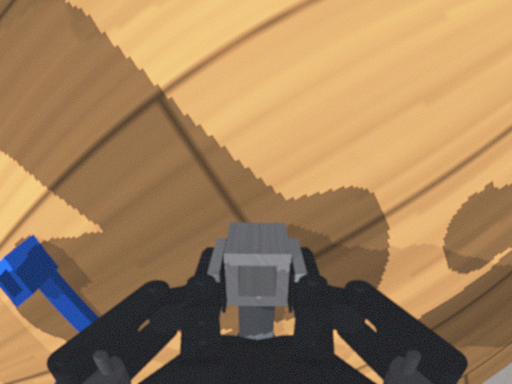

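>>> arm_command:
  rows:
    - {"dx":-0.02,"dy":0,"dz":0,"wx":0,"wy":0,"wz":0,"gripper":1}
    - {"dx":-0.055,"dy":0,"dz":0,"wx":0,"wy":0,"wz":0,"gripper":1}
    - {"dx":-0.095,"dy":0,"dz":0,"wx":0,"wy":0,"wz":0,"gripper":1}
    - {"dx":-0.135,"dy":0,"dz":0,"wx":0,"wy":0,"wz":0,"gripper":1}
    - {"dx":-0.175,"dy":0,"dz":0,"wx":0,"wy":0,"wz":0,"gripper":1}
    - {"dx":-0.215,"dy":0,"dz":0,"wx":0,"wy":0,"wz":0,"gripper":1}
    - {"dx":-0.255,"dy":0,"dz":0,"wx":0,"wy":0,"wz":0,"gripper":1}
    - {"dx":-0.285,"dy":0,"dz":0,"wx":0,"wy":0,"wz":0,"gripper":1}

```text
clock: 6.25
position: [468.6, -337.9, 291.9]
ee_rot: [0.196, 0.679, -0.196, 0.68]
contact_force: [1.2, -0.4, -1.8]
gripper_width: 29.1
```

```bash
python3 - <<'E'
from h import *
st=arm.read_state();print(st["gripper_width"],st["contact_force"],st["joints"].round(2))
plan((574,-100,290),57.7);plan((500,-170,290),57.7);plan((574,-100,290),84)
E
```

```text
29.074043764043758 [ 1.2429948  -0.42408599 -1.78614362] [-0.34  0.27 -0.01 -0.   -1.29 -1.79]
pos [ 468.6 -337.9  291.9] yawy 57.81 plan d [ 0.0019  0.2575 -0.0376] w [ 0.11  0.08 -0.02] t 6.25
pos [ 468.6 -337.9  291.9] yawy 57.81 plan d [ 0.0019  0.1589 -0.0629] w [ 0.11  0.08 -0.02] t 6.25
pos [ 468.6 -337.9  291.9] yawy 57.81 plan d [ 0.0019  0.2575 -0.0376] w [-2.619e+01  8.000e-02 -1.000e-02] t 6.25
```

```bash
python3 - <<'E'
from h import *
plan((614,-104,292),84)
E
```

```text
pos [ 468.6 -337.9  291.9] yawy 57.81 plan d [-0.      0.2754 -0.0016] w [-2.619e+01  8.000e-02 -1.000e-02] t 6.25
```

>>> arm_command:
  rows:
    - {"dx":0,"dy":0.025,"dz":0,"wx":-4,"wy":0,"wz":0,"gripper":1}
    - {"dx":0,"dy":0.065,"dz":0,"wx":-8,"wy":0,"wz":0,"gripper":1}
    - {"dx":0,"dy":0.105,"dz":0,"wx":-12,"wy":0,"wz":0,"gripper":1}
    - {"dx":0,"dy":0.15,"dz":0,"wx":-16,"wy":0,"wz":0,"gripper":1}
    - {"dx":0,"dy":0.195,"dz":0,"wx":-20,"wy":0,"wz":0,"gripper":1}
    - {"dx":0,"dy":0.24,"dz":-0.001,"wx":-24,"wy":0,"wz":0,"gripper":1}
    - {"dx":0,"dy":0.275,"dz":-0.0015,"wx":-26.2,"wy":0,"wz":0,"gripper":1}
    - {"dx":0,"dy":0.275,"dz":-0.0015,"wx":-26.2,"wy":0,"wz":0,"gripper":1}

```text
clock: 7.05
position: [615.0, -100.3, 289.3]
ee_rot: [0.036, 0.707, -0.035, 0.706]
contact_force: [-0.2, -0.2, -2.7]
gripper_width: 29.1
```

```bash
python3 - <<'E'
from h import *
st=arm.read_state();d=get_image("wrist");print(st["position"],yaw(st),st["joints"].round(2))
cv2.imwrite("pics/w5.png",d["img"][:,:,::-1]);np.savez("w5.npz",img=d["img"],K=d["K"],T_tool_cam=d["T_tool_cam"],position=st["position"],ee_rot=st["ee_rot"])
print(proj(d,[574,-100,240],st))
E
```

```text
[ 615.04859897 -100.33011211  289.34042615] 84.30312422171227 [ 0.1   0.35  0.1  -0.   -1.32 -1.77]
[[250.43041907 158.74337176]]
```

View pics/w5.png

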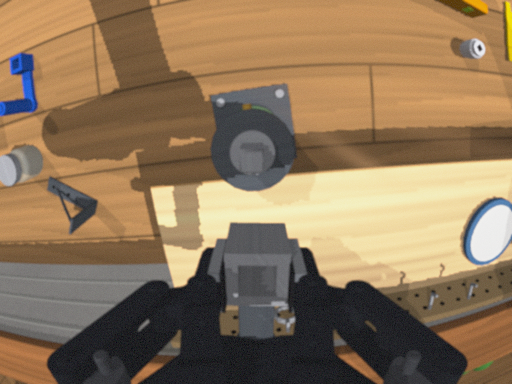

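Wrist: jack cap centred at about (253,148), the shaft near (252,150), and the held boss below at (257,265). Zooming in on the shaft.

```bash
python3 - <<'E'
from h import *
d=dict(np.load("w5.npz"));im=d["img"];im=cv2.convertScaleAbs(im,alpha=1.8,beta=-40)
crop({"img":im},200,95,305,195,6,"pics/w5c.png")
E
```

```text
(no output)
```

View pics/w5c.png

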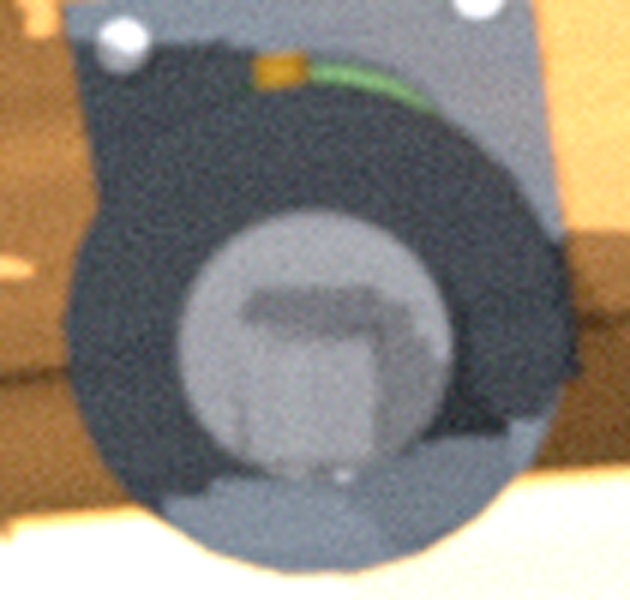

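```bash
python3 - <<'E'
from h import *
d=dict(np.load("w5.npz"))
f=lambda p,z:atz(d,np.array(p)/6+[200,95]-.4,z,d).round(1)
for z in (236,240): print(z,f((311,402),z))
for z in (205,209): print(z,f((316,343),z), f((180,343),z)-f((453,343),z))
print("cap",f((316,320),200),f((65,320),200)-f((570,320),200))
S=get_image("scene");D=get_image("side")
print(tri(ray(d,np.array((311,402))/6+[200,95]-.4,d),ray(S,(245.7,181.8)),ray(D,(278.2,161.8))))
# socket now in the image, measured
crop({"img":cv2.convertScaleAbs(d["img"],alpha=2,beta=-60)},200,215,315,345,5,"pics/w5s.png")
E
```

```text
236 [576.8 -99.7 236. ]
240 [576.  -99.5 240. ]
205 [575.9 -99.5 205. ] [ -3.6 -35.    0. ]
209 [575.1 -99.3 209. ] [ -3.5 -34.5   0. ]
cap [573.7 -99.3 200. ] [ -6.7 -66.5   0. ]
(array([ 574.94069534, -100.50563013,  239.61255149]), [np.float64(1.4589269116154646), np.float64(2.069367552323548), np.float64(3.474634413689783)])
```

View pics/w5s.png

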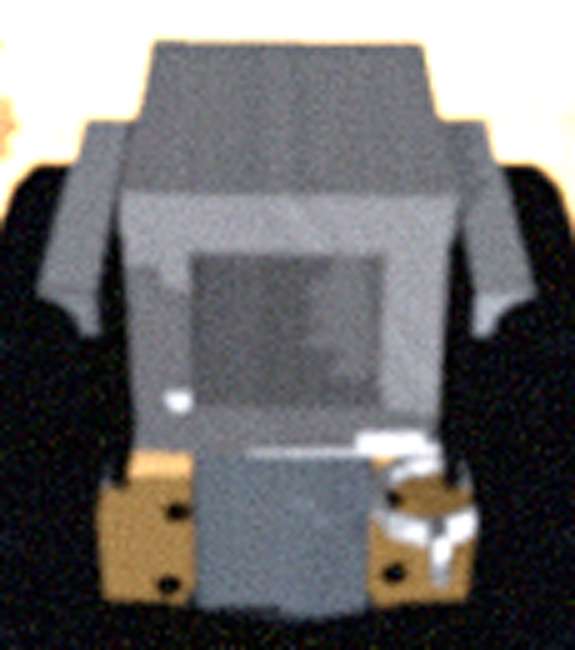

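```bash
python3 - <<'E'
from h import *
d=dict(np.load("w5.npz"))
I={"position":np.zeros(3),"ee_rot":[0,0,0,1]}
P=[]
for p in [(121,194),(456,194),(437,450),(135,450),(190,254),(381,254),(381,405),(193,405)]:
    c,r=ray(d,np.array(p)/5+[200,215]-.4,I);P.append(c+r*(-28.9-c[0])/r[0])
P=np.array(P);print(P.round(1),P[:4].mean(0),P[4:].mean(0))
E
```

```text
[[-28.9 -14.1 -15.2]
 [-28.9  15.4 -15.2]
 [-28.9  15.2  14.2]
 [-28.9 -14.3  14.3]
 [-28.9  -8.2  -9. ]
 [-28.9   8.9  -9. ]
 [-28.9   9.5   8.4]
 [-28.9  -8.4   8.4]] [-28.9          0.5378076   -0.48615023] [-28.9          0.45218044  -0.32361658]
```

```bash
python3 - <<'E'
from h import *
plan((575.8,-100,252),84.3);plan((575.8,-100,236),84.3)
E
```

```text
pos [ 613.1 -104.3  290.7] yawy 84.01 plan d [ 0.0387  0.0004 -0.0375] w [-0.29 -0.08  0.02] t 7.2
pos [ 613.1 -104.3  290.7] yawy 84.01 plan d [ 0.0547  0.0004 -0.0375] w [-0.29 -0.08  0.02] t 7.2
```

```bash
python3 - <<'E'
from h import *
st=arm.read_state();d=get_image("wrist");print(st["position"],yaw(st),st["clock"],st["joint_vel"].round(3))
np.savez("w6.npz",img=d["img"],K=d["K"],T_tool_cam=d["T_tool_cam"],position=st["position"],ee_rot=st["ee_rot"])
crop({"img":cv2.convertScaleAbs(d["img"],alpha=1.8,beta=-40)},200,95,305,195,6,"pics/w6c.png")
E
```

```text
[ 613.12038476 -104.32256997  290.67605   ] 84.00667890230358 7.2 [-0.021 -0.013  0.001  0.003  0.001 -0.001]
```

View pics/w6c.png

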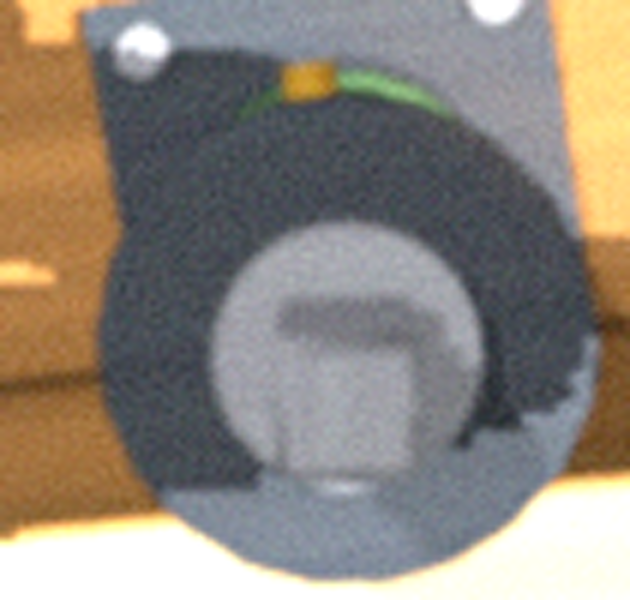

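```bash
python3 - <<'E'
from h import *
d=dict(np.load("w6.npz"))
f=lambda p,z:atz(d,np.array(p)/6+[200,95]-.4,z,d).round(1)
print(f((345,412),240),f((347,352),207),f((349,328),200))
plan((575.8,-100,252),84.3)
E
```

```text
[575.9 -99.8 240. ] [575.4 -99.5 207. ] [573.5 -99.  200. ]
pos [ 613.  -105.   291.2] yawy 83.96 plan d [ 0.0392  0.001  -0.0375] w [-0.34 -0.03  0.02] t 7.25
```

>>> arm_command:
  rows:
    - {"dx":0,"dy":0.001,"dz":-0.012,"wx":0,"wy":0,"wz":0,"gripper":1}
    - {"dx":0,"dy":0.001,"dz":-0.024,"wx":0,"wy":0,"wz":0,"gripper":1}
    - {"dx":0,"dy":0.001,"dz":-0.037,"wx":0,"wy":0,"wz":0,"gripper":1}
    - {"dx":0.012,"dy":0.001,"dz":-0.037,"wx":0,"wy":0,"wz":0,"gripper":1}
    - {"dx":0.024,"dy":0.001,"dz":-0.037,"wx":0,"wy":0,"wz":0,"gripper":1}
    - {"dx":0.036,"dy":0.001,"dz":-0.037,"wx":0,"wy":0,"wz":0,"gripper":1}
    - {"dx":0.036,"dy":0.001,"dz":-0.037,"wx":0,"wy":0,"wz":0,"gripper":1}
    - {"dx":0.036,"dy":0.001,"dz":-0.037,"wx":0,"wy":0,"wz":0,"gripper":1}

```text
clock: 8.05
position: [576.5, -100.3, 254.3]
ee_rot: [0.037, 0.707, -0.038, 0.705]
contact_force: [-0.4, -1.2, -1.6]
gripper_width: 29.3
```

```bash
python3 - <<'E'
from h import *
D=get_image("side");crop(D,240,120,320,220,6,"pics/x1.png")
S=get_image("scene");crop(S,215,150,285,220,7,"pics/x2.png")
st=arm.read_state();print(st["contact_force"]);plan((576,-100,252),84.3)
E
```

```text
[ 0.39254959  0.19315753 -2.32492142]
pos [ 576.9 -100.1  255.4] yawy 83.96 plan d [ 0.0034  0.0001 -0.0009] w [-0.34  0.01  0.03] t 8.15
```

View pics/x1.png

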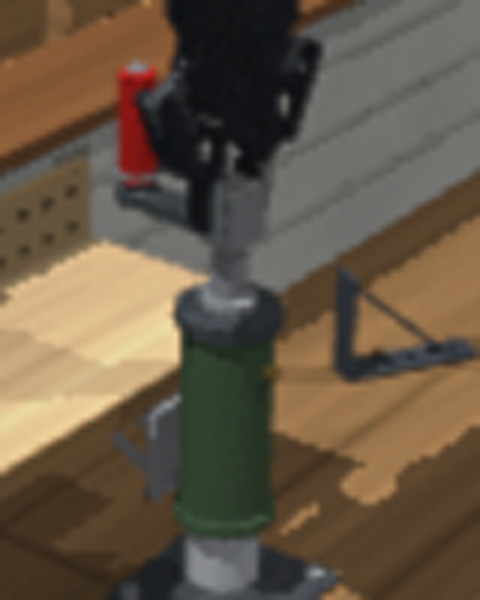

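View pics/x2.png

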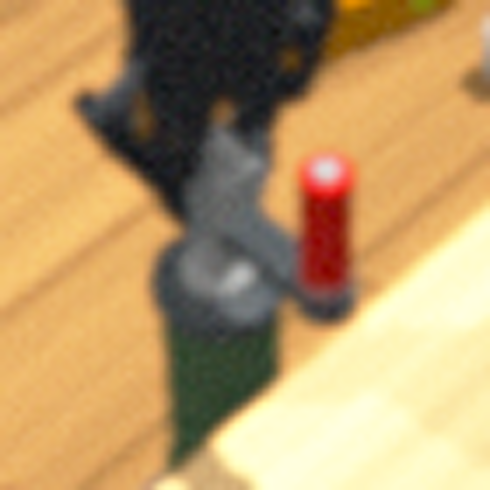

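>>> arm_command:
  rows:
    - {"dx":0.002,"dy":0,"dz":-0.001,"wx":-0.3,"wy":0,"wz":0,"gripper":1}
    - {"dx":0.004,"dy":0,"dz":-0.001,"wx":-0.3,"wy":0,"wz":0,"gripper":1}
    - {"dx":0.006,"dy":0,"dz":-0.001,"wx":-0.3,"wy":0,"wz":0,"gripper":1}
    - {"dx":0.008,"dy":0,"dz":-0.001,"wx":-0.3,"wy":0,"wz":0,"gripper":1}
    - {"dx":0.01,"dy":0,"dz":-0.001,"wx":-0.3,"wy":0,"wz":0,"gripper":1}
    - {"dx":0.011,"dy":0,"dz":-0.001,"wx":-0.3,"wy":0,"wz":0,"gripper":1}
    - {"dx":0.012,"dy":0,"dz":-0.001,"wx":-0.3,"wy":0,"wz":0,"gripper":1}
    - {"dx":0.012,"dy":0,"dz":-0.001,"wx":-0.3,"wy":0,"wz":0,"gripper":1}

```text
clock: 8.95
position: [575.9, -100.0, 243.2]
ee_rot: [0.035, 0.706, -0.036, 0.706]
contact_force: [-0.7, -0.0, -3.3]
gripper_width: 29.2
```

>>> arm_command:
  rows:
    - {"dx":0.001,"dy":0,"dz":0,"wx":0,"wy":0,"wz":0,"gripper":1}
    - {"dx":0.002,"dy":0,"dz":0,"wx":0,"wy":0,"wz":0,"gripper":1}
    - {"dx":0.003,"dy":0,"dz":0,"wx":0,"wy":0,"wz":0,"gripper":1}
    - {"dx":0.004,"dy":0,"dz":0,"wx":0,"wy":0,"wz":0,"gripper":1}
    - {"dx":0.005,"dy":0,"dz":0,"wx":0,"wy":0,"wz":0,"gripper":1}
    - {"dx":0.006,"dy":0,"dz":0,"wx":0,"wy":0,"wz":0,"gripper":1}
    - {"dx":0.006,"dy":0,"dz":0,"wx":0,"wy":0,"wz":0,"gripper":1}
    - {"dx":0.006,"dy":0,"dz":0,"wx":0,"wy":0,"wz":0,"gripper":1}

```text
clock: 9.75
position: [575.9, -100.0, 237.2]
ee_rot: [0.035, 0.706, -0.036, 0.706]
contact_force: [-0.6, 0.2, -2.8]
gripper_width: 29.3
```

>>> arm_command:
  rows:
    - {"dx":0.001,"dy":0,"dz":0,"wx":0,"wy":0,"wz":0,"gripper":1}
    - {"dx":0.002,"dy":0,"dz":0,"wx":0,"wy":0,"wz":0,"gripper":1}
    - {"dx":0.003,"dy":0,"dz":0,"wx":0,"wy":0,"wz":0,"gripper":1}
    - {"dx":0.004,"dy":0,"dz":0,"wx":0,"wy":0,"wz":0,"gripper":1}
    - {"dx":0.005,"dy":0,"dz":0,"wx":0,"wy":0,"wz":0,"gripper":1}
    - {"dx":0.006,"dy":0,"dz":0,"wx":0,"wy":0,"wz":0,"gripper":1}
    - {"dx":0.006,"dy":0,"dz":0,"wx":0,"wy":0,"wz":0,"gripper":1}
    - {"dx":0.006,"dy":0,"dz":0,"wx":0,"wy":0,"wz":0,"gripper":1}

```text
clock: 10.55
position: [575.9, -100.1, 231.3]
ee_rot: [0.035, 0.706, -0.036, 0.706]
contact_force: [-0.4, -0.6, -3.2]
gripper_width: 29.1
```

```bash
python3 - <<'E'
from h import *
D=get_image("side");crop(D,240,120,320,220,6,"pics/x3.png")
st=arm.read_state();print(st["contact_force"]);plan((576,-100,252),84.3)
E
```

```text
[-0.88037065  0.07121837 -3.07479662]
pos [ 575.9 -100.1  231.3] yawy 84.26 plan d [-0.0207  0.0001  0.0001] w [-0.04 -0.    0.04] t 10.6
```

View pics/x3.png

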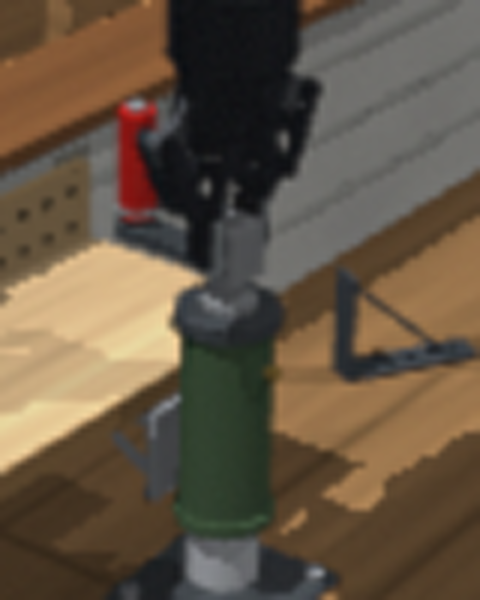

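Side: the boss is now partly over the shaft and there is no contact load, so it has dropped on. Carrying on down.

>>> arm_command:
  rows:
    - {"dx":0.002,"dy":0,"dz":0,"wx":0,"wy":0,"wz":0,"gripper":1}
    - {"dx":0.004,"dy":0,"dz":0,"wx":0,"wy":0,"wz":0,"gripper":1}
    - {"dx":0.006,"dy":0,"dz":0,"wx":0,"wy":0,"wz":0,"gripper":1}
    - {"dx":0.008,"dy":0,"dz":0,"wx":0,"wy":0,"wz":0,"gripper":1}
    - {"dx":0.01,"dy":0,"dz":0,"wx":0,"wy":0,"wz":0,"gripper":1}
    - {"dx":0.012,"dy":0,"dz":0,"wx":0,"wy":0,"wz":0,"gripper":1}
    - {"dx":0.012,"dy":0,"dz":0,"wx":0,"wy":0,"wz":0,"gripper":1}
    - {"dx":0.012,"dy":0,"dz":0,"wx":0,"wy":0,"wz":0,"gripper":1}

```text
clock: 11.4
position: [575.9, -100.1, 219.2]
ee_rot: [0.035, 0.706, -0.036, 0.706]
contact_force: [-0.4, -0.2, -2.2]
gripper_width: 28.9
```

>>> arm_command:
  rows:
    - {"dx":0.001,"dy":0,"dz":0,"wx":0,"wy":0,"wz":0,"gripper":1}
    - {"dx":0.002,"dy":0,"dz":0,"wx":0,"wy":0,"wz":0,"gripper":1}
    - {"dx":0.003,"dy":0,"dz":0,"wx":0,"wy":0,"wz":0,"gripper":1}
    - {"dx":0.004,"dy":0,"dz":0,"wx":0,"wy":0,"wz":0,"gripper":1}
    - {"dx":0.0045,"dy":0,"dz":0,"wx":0,"wy":0,"wz":0,"gripper":1}
    - {"dx":0.005,"dy":0,"dz":0,"wx":0,"wy":0,"wz":0,"gripper":1}
    - {"dx":0.005,"dy":0,"dz":0,"wx":0,"wy":0,"wz":0,"gripper":1}
    - {"dx":0.005,"dy":0,"dz":0,"wx":0,"wy":0,"wz":0,"gripper":1}

```text
clock: 12.2
position: [576.1, -100.2, 217.7]
ee_rot: [0.035, 0.705, -0.036, 0.707]
contact_force: [-5.1, 3.4, 11.3]
gripper_width: 29.1
```

```bash
python3 - <<'E'
from h import *
D=get_image("side");crop(D,240,120,320,220,6,"pics/x4.png")
S=get_image("scene");crop(S,215,150,285,220,7,"pics/x5.png")
st=arm.read_state();print(st["contact_force"]);d=get_image("wrist");cv2.imwrite("pics/x6.png",d["img"][:,:,::-1])
E
```

```text
[-4.81476115  1.96946507  9.65189522]
```

View pics/x4.png

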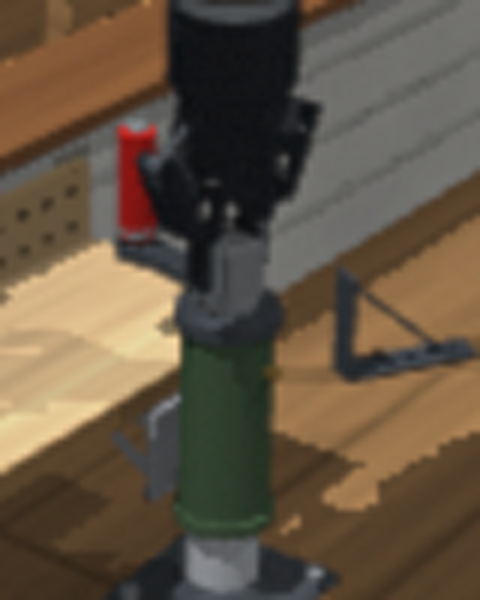

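View pics/x5.png

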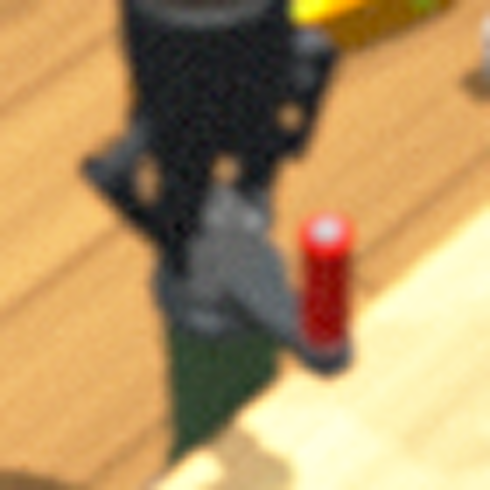

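View pics/x6.png

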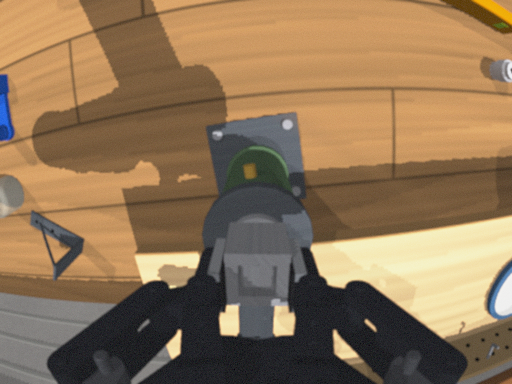

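Seated by the views: the boss's underside is on the collar in the side crop, with firm contact at TCP z=217.7. Letting go and rising 38 mm.

>>> arm_command:
  rows:
    - {"dx":0,"dy":0,"dz":0,"wx":0,"wy":0,"wz":0,"gripper":1}
    - {"dx":0,"dy":0,"dz":0,"wx":0,"wy":0,"wz":0,"gripper":-1}
    - {"dx":0,"dy":0,"dz":0,"wx":0,"wy":0,"wz":0,"gripper":-1}
    - {"dx":0,"dy":0,"dz":0,"wx":0,"wy":0,"wz":0,"gripper":-1}
    - {"dx":0,"dy":0,"dz":0,"wx":0,"wy":0,"wz":0,"gripper":-1}
    - {"dx":0,"dy":0,"dz":0,"wx":0,"wy":0,"wz":0,"gripper":-1}
    - {"dx":-0.02,"dy":0,"dz":0,"wx":0,"wy":0,"wz":0,"gripper":-1}
    - {"dx":-0.04,"dy":0,"dz":0,"wx":0,"wy":0,"wz":0,"gripper":-1}

```text
clock: 13.15
position: [575.7, -100.2, 257.4]
ee_rot: [0.034, 0.706, -0.036, 0.706]
contact_force: [0.2, 0.5, 0.6]
gripper_width: 85.4
```

```bash
python3 - <<'E'
from h import *
get_image("side");st=arm.read_state();d=get_image("wrist");print(st["contact_force"],st["gripper_width"],st["position"])
np.savez("w7.npz",img=d["img"],K=d["K"],T_tool_cam=d["T_tool_cam"],position=st["position"],ee_rot=st["ee_rot"])
cv2.imwrite("pics/x7.png",d["img"][:,:,::-1])
D=get_image("side");crop(D,240,120,320,220,6,"pics/x8.png")
S=get_image("scene");crop(S,215,150,285,220,7,"pics/x9.png")
E
```

```text
[ 1.31854593 -0.81920113  3.22620049] 85.3973234328224 [ 577.8226555  -100.54673824  262.0717061 ]
```

View pics/x7.png

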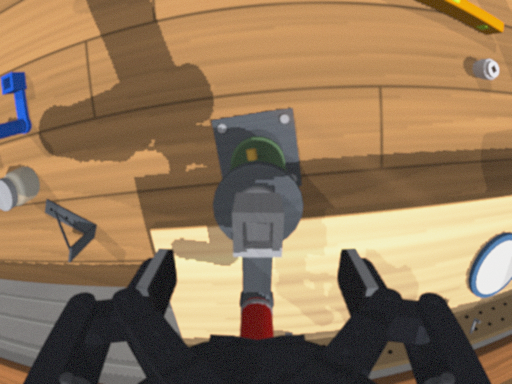

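View pics/x8.png

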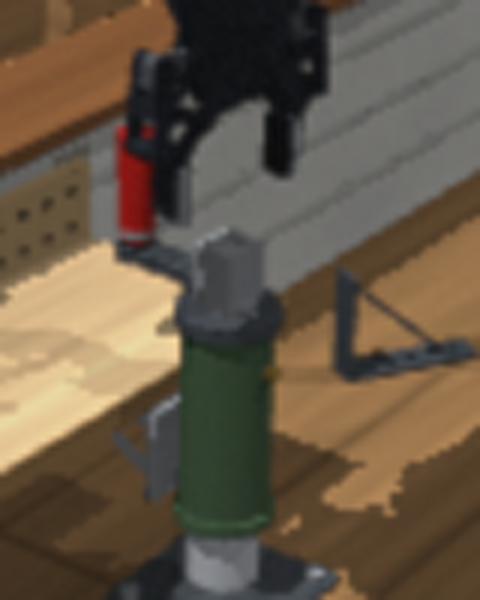

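View pics/x9.png

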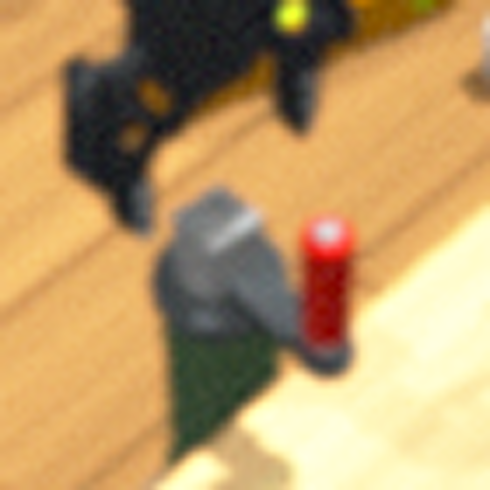

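Side and scene both show the crank seated upright on the collar, and the wrist view shows the shaft end just inside the socket at (260,232). Next I'll measure the boss and knob.

```bash
python3 - <<'E'
from h import *
d=dict(np.load("w7.npz"));crop({"img":cv2.convertScaleAbs(d["img"],alpha=1.8,beta=-40)},205,160,310,345,4,"pics/x7c.png")
plan((650.6,-107.5,258),84.3)
E
```

```text
pos [ 576.  -100.   257.6] yawy 84.31 plan d [-0.0002 -0.0001  0.075 ] w [0.01 0.17 0.04] t 13.35
```

View pics/x7c.png

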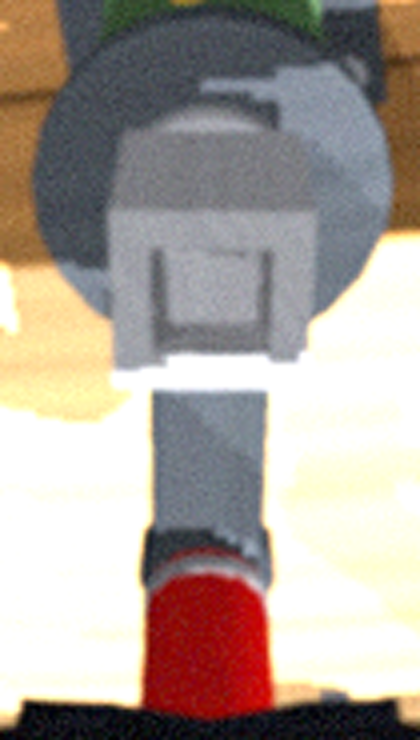

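>>> arm_command:
  rows:
    - {"dx":0,"dy":0,"dz":0.015,"wx":0,"wy":0,"wz":0,"gripper":-1}
    - {"dx":0,"dy":0,"dz":0.035,"wx":0,"wy":0,"wz":0,"gripper":-1}
    - {"dx":0,"dy":0,"dz":0.055,"wx":0,"wy":0,"wz":0,"gripper":-1}
    - {"dx":0,"dy":0,"dz":0.07,"wx":0,"wy":0,"wz":0,"gripper":-1}
    - {"dx":0,"dy":0,"dz":0.075,"wx":0,"wy":0,"wz":0,"gripper":-1}
    - {"dx":0,"dy":0,"dz":0.075,"wx":0,"wy":0,"wz":0,"gripper":-1}
    - {"dx":0,"dy":0,"dz":0.075,"wx":0,"wy":0,"wz":0,"gripper":-1}
    - {"dx":0,"dy":0,"dz":0.075,"wx":0,"wy":0,"wz":0,"gripper":-1}

```text
clock: 14.15
position: [649.9, -107.3, 257.9]
ee_rot: [0.035, 0.705, -0.035, 0.707]
contact_force: [-0.4, -0.7, -0.0]
gripper_width: 84.9
```

```bash
python3 - <<'E'
from h import *
st=arm.read_state();d=get_image("wrist");print(st["contact_force"],st["joints"].round(2))
cv2.imwrite("pics/y1.png",d["img"][:,:,::-1])
D=get_image("side");crop(D,220,100,320,220,5,"pics/y2.png")
plan((650.6,-107.5,257),84.3)
E
```

```text
[-0.39488694 -0.69592082 -0.01693304] [ 0.08  0.43  0.14  0.   -1.28 -1.75]
pos [ 650.1 -107.3  258.2] yawy 84.31 plan d [ 0.0012 -0.0001  0.0005] w [0.01 0.2  0.03] t 14.25
```

View pics/y1.png

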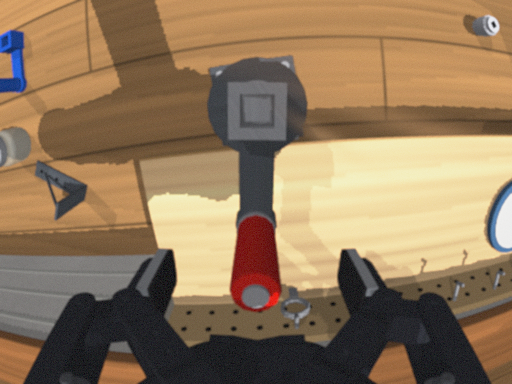

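View pics/y2.png

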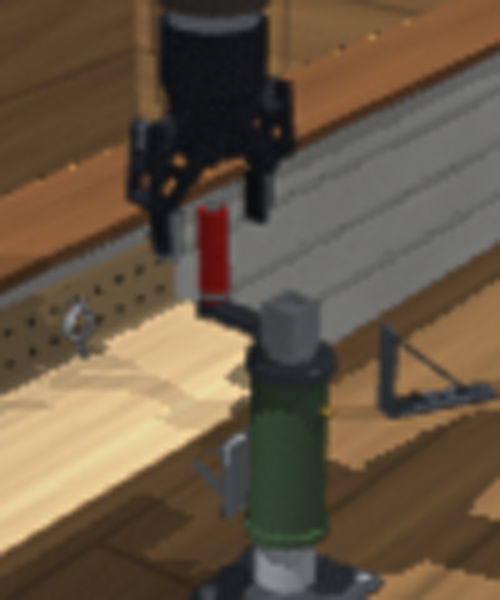

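```bash
python3 - <<'E'
from h import *
st=arm.read_state();d=get_image("wrist");crop(d,200,50,320,320,3,"pics/y3.png")
print(atz(d,(255.5,296.5),295,st),atz(d,(258,110.5),246,st),st["position"])
E
```

```text
[ 652.57114811 -107.70312916  295.        ] [576.42561017 -99.01095692 246.        ] [ 650.11032338 -107.32986578  258.24159104]
```

View pics/y3.png

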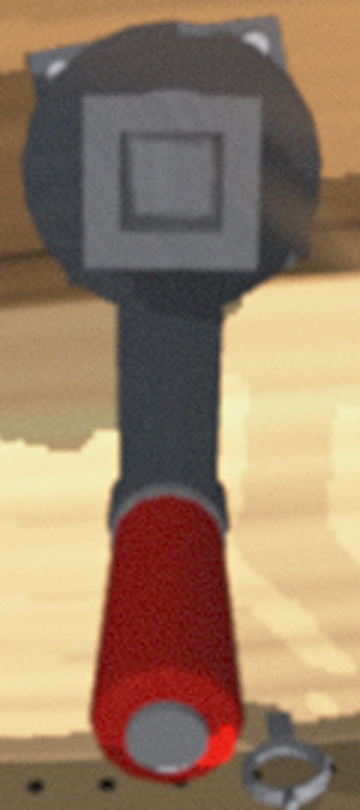

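>>> arm_command:
  rows:
    - {"dx":0.001,"dy":0,"dz":0.001,"wx":0,"wy":0,"wz":0,"gripper":1}
    - {"dx":0.001,"dy":0,"dz":0.001,"wx":0,"wy":0,"wz":0,"gripper":1}
    - {"dx":0.001,"dy":0,"dz":0.001,"wx":0,"wy":0,"wz":0,"gripper":1}
    - {"dx":0.001,"dy":0,"dz":0.001,"wx":0,"wy":0,"wz":0,"gripper":1}
    - {"dx":0.001,"dy":0,"dz":0.001,"wx":0,"wy":0,"wz":0,"gripper":1}
    - {"dx":0.001,"dy":0,"dz":0.001,"wx":0,"wy":0,"wz":0,"gripper":1}
    - {"dx":0.001,"dy":0,"dz":0.001,"wx":0,"wy":0,"wz":0,"gripper":1}
    - {"dx":0.001,"dy":0,"dz":0.001,"wx":0,"wy":0,"wz":0,"gripper":1}

```text
clock: 15.1
position: [651.2, -107.4, 257.4]
ee_rot: [0.035, 0.705, -0.035, 0.708]
contact_force: [0.4, 0.0, 1.1]
gripper_width: 22.9
```

```bash
cat >> h.py <<'E'
def circ(C,ph0,step,n=8,z0=None,rise=6/360.,st=None):
    st=st or arm.read_state();M=R.from_quat(st["ee_rot"]).inv();z0=st["position"][2] if z0 is None else z0
    for i in range(1,n+1):
        a=np.radians(ph0-step*i);p=np.array([C[0]+75*np.cos(a),C[1]+75*np.sin(a),z0+rise*step*i])
        print(i,np.degrees(a).round(1),(M.apply(p-st["position"])/1e3).round(4))
E
python3 - <<'E'
from h import *
st=arm.read_state();print(st["position"],yaw(st),st["contact_force"],st["gripper_width"],st["clock"])
get_image("side");st=arm.read_state();print(st["position"],yaw(st),st["contact_force"])
tilt()
circ((575.5,-99.9),-5.7,7)
E
```

```text
[ 651.24861591 -107.41749102  257.36620314] 84.31444740246803 [0.39776815 0.03166711 1.09665546] 22.914900804210962 15.1
[ 651.23756829 -107.42824216  257.3441534 ] 84.31564189537227 [0.1779981  0.99571311 0.94744602]
side [135.07 260.39] [262.24 184.95] 80 80 rms 0.16 slope(x=const) mrad 22.3
scene [260.57 198.32] [349.24 124.1 ] 52 77 rms 0.21 slope(x=const) mrad -2.0
line at y -150 [ 607.7 -150.   152.4]
line at y 400 [612.9 400.  160.1]
dir [0.0093 0.9999 0.0141] slope mrad 14.1
1 -12.7 [-0.0001 -0.0092 -0.0017]
2 -19.7 [-0.0002 -0.0182 -0.0033]
3 -26.7 [-0.0004 -0.0269 -0.0061]
4 -33.7 [-0.0005 -0.0352 -0.0099]
5 -40.7 [-0.0006 -0.043  -0.0147]
6 -47.7 [-0.0007 -0.0502 -0.0204]
7 -54.7 [-0.0009 -0.0566 -0.0269]
8 -61.7 [-0.001  -0.0622 -0.0342]
```

>>> arm_command:
  rows:
    - {"dx":-0.0001,"dy":-0.0104,"dz":-0.0007,"wx":0,"wy":0,"wz":0,"gripper":1}
    - {"dx":-0.0003,"dy":-0.0207,"dz":-0.0029,"wx":0,"wy":0,"wz":0,"gripper":1}
    - {"dx":-0.0004,"dy":-0.0305,"dz":-0.0065,"wx":0,"wy":0,"wz":0,"gripper":1}
    - {"dx":-0.0005,"dy":-0.0397,"dz":-0.0114,"wx":0,"wy":0,"wz":0,"gripper":1}
    - {"dx":-0.0007,"dy":-0.0482,"dz":-0.0175,"wx":0,"wy":0,"wz":0,"gripper":1}
    - {"dx":-0.0008,"dy":-0.0557,"dz":-0.0248,"wx":0,"wy":0,"wz":0,"gripper":1}
    - {"dx":-0.0009,"dy":-0.0622,"dz":-0.0331,"wx":0,"wy":0,"wz":0,"gripper":1}
    - {"dx":-0.0011,"dy":-0.0674,"dz":-0.0421,"wx":0,"wy":0,"wz":0,"gripper":1}

```text
clock: 16.05
position: [602.7, -170.3, 258.7]
ee_rot: [0.036, 0.704, -0.035, 0.708]
contact_force: [1.0, 6.4, 1.1]
gripper_width: 22.6
```

```bash
python3 - <<'E'
from h import *
st=arm.read_state();p=st["position"];print(p,yaw(st),st["contact_force"],st["gripper_width"],st["wrist_torque"])
v=p[:2]-[576.6,-99.9];print(np.hypot(*v),np.degrees(np.arctan2(v[1],v[0])))
get_image("side");st=arm.read_state();p=st["position"];print(p,st["contact_force"])
v=p[:2]-[576.6,-99.9];print(np.hypot(*v),np.degrees(np.arctan2(v[1],v[0])))
d=get_image("wrist");cv2.imwrite("pics/z1.png",d["img"][:,:,::-1])
E
```

```text
[ 602.74348241 -170.2594639   258.66888066] 84.29190750919383 [1.02393639 6.3999918  1.11458495] 22.599155180241702 [ 2.39025037 -0.11593403  0.00301534]
75.05954857707147 -69.61643250395132
[ 601.35592599 -170.69974319  258.8620345 ] [-1.08741346  5.02861167  0.11156657]
75.00306331742664 -70.72724693686773
```

View pics/z1.png

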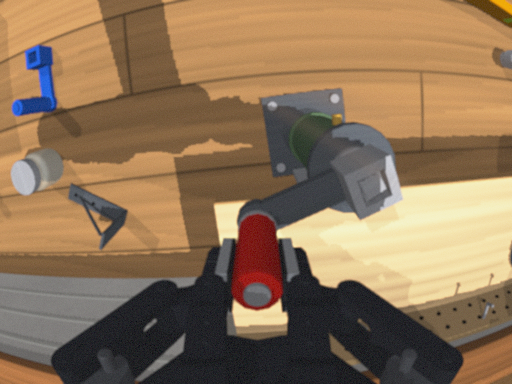

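```bash
cat >> h.py <<'E'
def nxt(step=12,C=(576.6,-99.9),n=8):
    st=arm.read_state();p=st["position"];v=p[:2]-C;ph=np.degrees(np.arctan2(v[1],v[0]))
    print("pos",p.round(1),"r",np.hypot(*v).round(2),"ph",ph.round(1),"F",st["contact_force"].round(1),"yaw",yaw(st).round(2),"t",st["clock"],st["gripper_width"].round(1))
    circ(C,ph,step,n=n,st=st)
E
python3 -c "
from h import *
nxt()"
```

```text
Traceback (most recent call last):
  File "h.py", line 84, in nxt
    print("pos",p.round(1),"r",np.hypot(*v).round(2),"ph",ph.round(1),"F",st["contact_force"].round(1),"yaw",yaw(st).round(2),"t",st["clock"],st["gripper_width"].round(1))
                                                                                                                                              ^^^^^^^^^^^^^^^^^^^^^^^^^
AttributeError: 'float' object has no attribute 'round'
```

```bash
sed -i 's/,st\["gripper_width"\].round(1))$/,round(st["gripper_width"],1))/' h.py
python3 -c "
from h import *
nxt()"
```

```text
pos [ 601.8 -170.6  258.8] r 75.04 ph -70.4 F [-0.4  4.9  0.4] yaw 84.26 t 16.15 22.6
1 -82.4 [-0.0003 -0.0052 -0.0148]
2 -94.4 [-0.0006 -0.0072 -0.0304]
3 -106.4 [-0.0009 -0.0059 -0.046 ]
4 -118.4 [-0.0011 -0.0014 -0.061 ]
5 -130.4 [-0.0014  0.0061 -0.0748]
6 -142.4 [-0.0016  0.0163 -0.0867]
7 -154.4 [-0.0019  0.0287 -0.0962]
8 -166.4 [-0.0021  0.0429 -0.1029]
```

>>> arm_command:
  rows:
    - {"dx":-0.0003,"dy":-0.0052,"dz":-0.0148,"wx":0,"wy":0,"wz":0,"gripper":1}
    - {"dx":-0.0006,"dy":-0.0072,"dz":-0.0304,"wx":0,"wy":0,"wz":0,"gripper":1}
    - {"dx":-0.0009,"dy":-0.0059,"dz":-0.046,"wx":0,"wy":0,"wz":0,"gripper":1}
    - {"dx":-0.0011,"dy":-0.0014,"dz":-0.061,"wx":0,"wy":0,"wz":0,"gripper":1}
    - {"dx":-0.0014,"dy":0.0061,"dz":-0.0748,"wx":0,"wy":0,"wz":0,"gripper":1}
    - {"dx":-0.0016,"dy":0.0163,"dz":-0.0867,"wx":0,"wy":0,"wz":0,"gripper":1}
    - {"dx":-0.0019,"dy":0.0287,"dz":-0.0962,"wx":0,"wy":0,"wz":0,"gripper":1}
    - {"dx":-0.0021,"dy":0.0429,"dz":-0.1029,"wx":0,"wy":0,"wz":0,"gripper":1}

```text
clock: 16.95
position: [503.0, -118.9, 261.3]
ee_rot: [0.035, 0.704, -0.036, 0.709]
contact_force: [-0.2, -3.8, 1.9]
gripper_width: 22.9
```

```bash
python3 -c "
from h import *
nxt()"
```

```text
pos [ 503.  -118.9  261.3] r 75.99 ph -165.5 F [-0.2 -3.8  1.9] yaw 84.2 t 16.95 22.9
1 -177.5 [-0.0002  0.0155 -0.0029]
2 -189.5 [-0.0005  0.0312 -0.0035]
3 -201.5 [-0.0007  0.0467 -0.0009]
4 -213.5 [-0.0009  0.0612  0.0049]
5 -225.5 [-0.001   0.0743  0.0136]
6 -237.5 [-0.0012  0.0852  0.0249]
7 -249.5 [-0.0013  0.0936  0.0381]
8 -261.5 [-0.0014  0.099   0.0528]
```

>>> arm_command:
  rows:
    - {"dx":-0.0002,"dy":0.0155,"dz":-0.0029,"wx":0,"wy":0,"wz":0,"gripper":1}
    - {"dx":-0.0005,"dy":0.0312,"dz":-0.0035,"wx":0,"wy":0,"wz":0,"gripper":1}
    - {"dx":-0.0007,"dy":0.0467,"dz":-0.0009,"wx":0,"wy":0,"wz":0,"gripper":1}
    - {"dx":-0.0009,"dy":0.0612,"dz":0.0049,"wx":0,"wy":0,"wz":0,"gripper":1}
    - {"dx":-0.001,"dy":0.0743,"dz":0.0136,"wx":0,"wy":0,"wz":0,"gripper":1}
    - {"dx":-0.0012,"dy":0.0852,"dz":0.0249,"wx":0,"wy":0,"wz":0,"gripper":1}
    - {"dx":-0.0013,"dy":0.0936,"dz":0.0381,"wx":0,"wy":0,"wz":0,"gripper":1}
    - {"dx":-0.0014,"dy":0.099,"dz":0.0528,"wx":0,"wy":0,"wz":0,"gripper":1}

```text
clock: 17.75
position: [566.7, -25.0, 262.4]
ee_rot: [0.034, 0.704, -0.037, 0.708]
contact_force: [-2.2, -5.1, 0.2]
gripper_width: 22.7
```

```bash
python3 -c "
from h import *
nxt()"
```

```text
pos [566.7 -25.  262.4] r 75.55 ph 97.5 F [-2.2 -5.1  0.2] yaw 84.24 t 17.75 22.7
1 85.5 [-0.0001  0.0015  0.0157]
2 73.5 [-0.0002  0.0002  0.0313]
3 61.5 [-0.0003 -0.0043  0.0463]
4 49.5 [-0.0004 -0.0119  0.0601]
5 37.5 [-0.0005 -0.0221  0.072 ]
6 25.5 [-0.0006 -0.0346  0.0815]
7 13.5 [-0.0008 -0.0487  0.0882]
8 1.5 [-0.0009 -0.064   0.0918]
```

>>> arm_command:
  rows:
    - {"dx":-0.0001,"dy":0.0015,"dz":0.0157,"wx":0,"wy":0,"wz":0,"gripper":1}
    - {"dx":-0.0002,"dy":0.0002,"dz":0.0313,"wx":0,"wy":0,"wz":0,"gripper":1}
    - {"dx":-0.0003,"dy":-0.0043,"dz":0.0463,"wx":0,"wy":0,"wz":0,"gripper":1}
    - {"dx":-0.0004,"dy":-0.0119,"dz":0.0601,"wx":0,"wy":0,"wz":0,"gripper":1}
    - {"dx":-0.0005,"dy":-0.0221,"dz":0.072,"wx":0,"wy":0,"wz":0,"gripper":1}
    - {"dx":-0.0006,"dy":-0.0346,"dz":0.0815,"wx":0,"wy":0,"wz":0,"gripper":1}
    - {"dx":-0.0008,"dy":-0.0487,"dz":0.0882,"wx":0,"wy":0,"wz":0,"gripper":1}
    - {"dx":-0.0009,"dy":-0.064,"dz":0.0918,"wx":0,"wy":0,"wz":0,"gripper":1}

```text
clock: 18.55
position: [651.5, -97.3, 262.7]
ee_rot: [0.035, 0.706, -0.036, 0.706]
contact_force: [-5.9, 2.3, 3.0]
gripper_width: 22.7
```

```bash
python3 -c "
from h import *
get_image('side')
tilt()
D=get_image('side');crop(D,90,110,330,275,3,'pics/a1.png')
nxt()"
```

```text
side [135.11 260.47] [261.68 183.99] 80 80 rms 0.17 slope(x=const) mrad 11.9
scene [260.01 197.67] [349.25 124.12] 52 77 rms 0.22 slope(x=const) mrad -12.8
line at y -150 [ 607.6 -150.   158.8]
line at y 400 [612.8 400.  160.6]
dir [0.0095 0.9999 0.0034] slope mrad 3.4
pos [651.4 -98.  262.8] r 74.82 ph 1.4 F [-4.2 -0.6  1.3] yaw 84.19 t 18.75 22.7
1 -10.6 [-0.0002 -0.0157  0.0005]
2 -22.6 [-0.0003 -0.0311 -0.0024]
3 -34.6 [-0.0005 -0.0455 -0.0085]
4 -46.6 [-0.0007 -0.0584 -0.0174]
5 -58.6 [-0.0008 -0.0691 -0.0288]
6 -70.6 [-0.001  -0.0773 -0.0423]
7 -82.6 [-0.0013 -0.0824 -0.0571]
8 -94.6 [-0.0015 -0.0844 -0.0726]
```

View pics/a1.png

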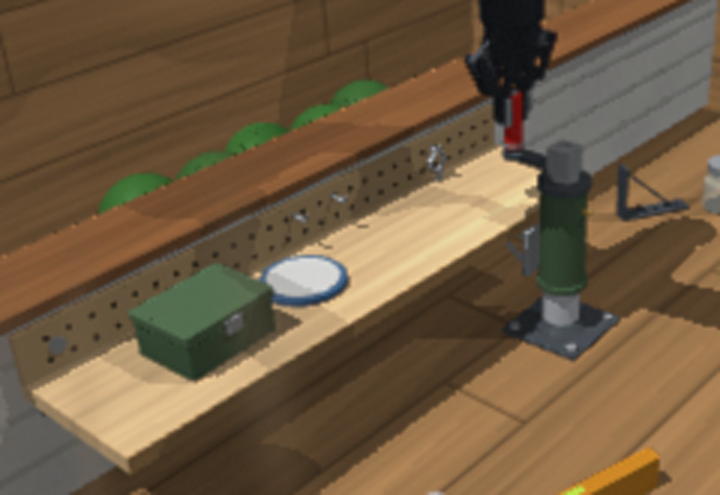

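```bash
cat >> h.py <<'E'
def tilt2(yx=0.0057,reps=3):
    for nm,a,b in [("side",(136,262),(264,188)),("scene",(262,200),(350,125))]:
        L=[]
        for _ in range(reps):
            d=get_image(nm);A,B,k,n,s=edge(d,a,b)
            c,r1=ray(d,A);_,r2=ray(d,B);nv=np.cross(r1,r2)
            L.append(-1e3*(nv[1]+nv[0]*yx)/nv[2])
        print(nm,np.round(L,1),"sens to yaw",(nv[0]/nv[2]).round(2))
E
python3 -c "
from h import *
tilt2()"
```

```text
side [6.6 6.4 6.4] sens to yaw 0.89
scene [-2.7 -2.6 -4.2] sens to yaw -1.7
```

```bash
python3 -c "
from h import *
d=get_image('scene');A,B,k,n,s=edge(d,(262,200),(350,125));x0,y0=225,115
im=cv2.resize(d['img'][y0:y0+120,x0:x0+150,::-1],None,fx=5,fy=5,interpolation=cv2.INTER_CUBIC)
f=lambda p:tuple(int(v) for v in ((p-[x0,y0]+.5)*5))
t=(B-A);cv2.line(im,f(A-t*.3),f(B+t*.1),(0,0,255),1);cv2.imwrite('pics/a2.png',im)
d=get_image('side');A,B,k,n,s=edge(d,(136,262),(264,188));x0,y0=125,175
im=cv2.resize(d['img'][y0:y0+95,x0:x0+150,::-1],None,fx=5,fy=5,interpolation=cv2.INTER_CUBIC)
cv2.line(im,f(A),f(B),(0,0,255),1);cv2.imwrite('pics/a3.png',im)
"
```

```text
(no output)
```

View pics/a2.png

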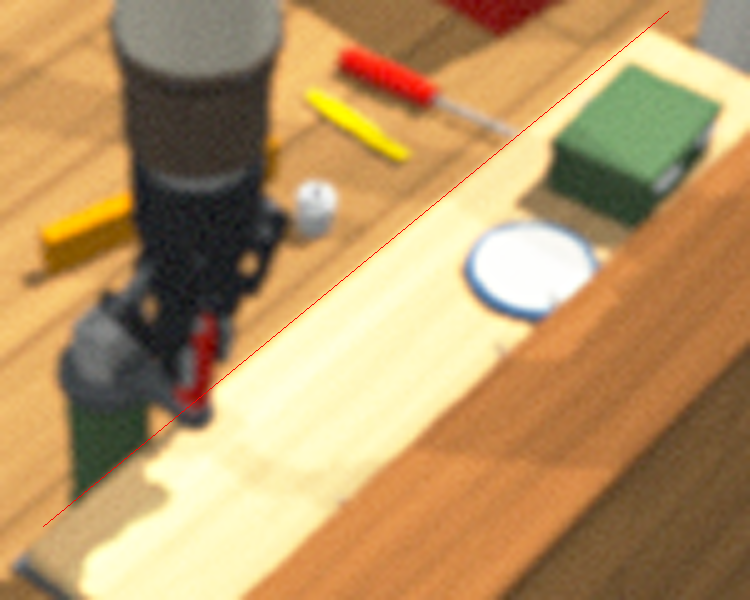

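View pics/a3.png

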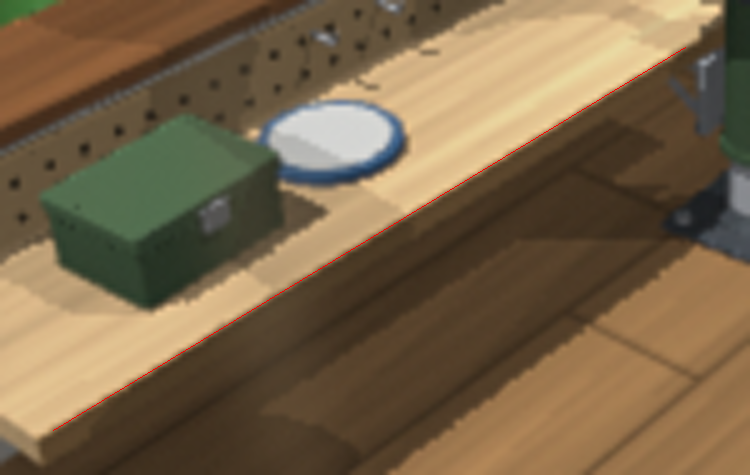

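```bash
python3 - <<'E'
import re
s=open('h.py').read()
s=s.replace('def edge(d,a,b,half=6,sgn=0,n=80):','def edge(d,a,b,half=6,sgn=0,n=80,ch=None):').replace('cv2.cvtColor(d["img"],cv2.COLOR_RGB2GRAY).astype','(cv2.cvtColor(d["img"],cv2.COLOR_RGB2GRAY) if ch is None else d["img"][:,:,ch]).astype')
open('h.py','w').write(s)
from h import *
d=get_image('scene')
for ch in (0,1,2):
  for sg in (1,-1):
    try:A,B,k,n,r=edge(d,(270,193.5),(354,121.5),half=4,ch=ch,sgn=sg)
    except Exception as e: print(e);continue
    c,r1=ray(d,A);_,r2=ray(d,B);nv=np.cross(r1,r2);print(ch,sg,A.round(2),B.round(2),k,n,r.round(2),-1e3*(nv[1]+nv[0]*.0057)/nv[2])
A,B,k,n,s=edge(d,(270,193.5),(354,121.5),half=4,ch=2,sgn=1)
x0,y0=225,115
im=cv2.resize(d['img'][y0:y0+120,x0:x0+150,2],None,fx=5,fy=5,interpolation=cv2.INTER_CUBIC);im=cv2.cvtColor(im,cv2.COLOR_GRAY2BGR)
f=lambda p:tuple(int(v) for v in ((p-[x0,y0]+.5)*5))
t=(B-A);cv2.line(im,f(A-t*.5),f(B+t*.1),(0,0,255),1);cv2.imwrite('pics/a4.png',im)
E
```

```text
0 1 [268.28 191.49] [352.86 120.17] 21 23 0.27 14.85920933917543
0 -1 [274.58 198.84] [355.33 123.05] 18 19 0.15 89.06945613322331
1 1 [268.1  191.28] [353.1  120.45] 79 79 0.24 5.495302081766463
1 -1 [275.1  199.45] [354.96 122.62] 18 19 0.24 111.67257148051452
2 1 [268.48 191.73] [353.15 120.51] 79 80 0.25 11.909217625684805
2 -1 [276.52 201.11] [354.46 122.03] 18 20 0.18 162.52797492182393
```

View pics/a4.png

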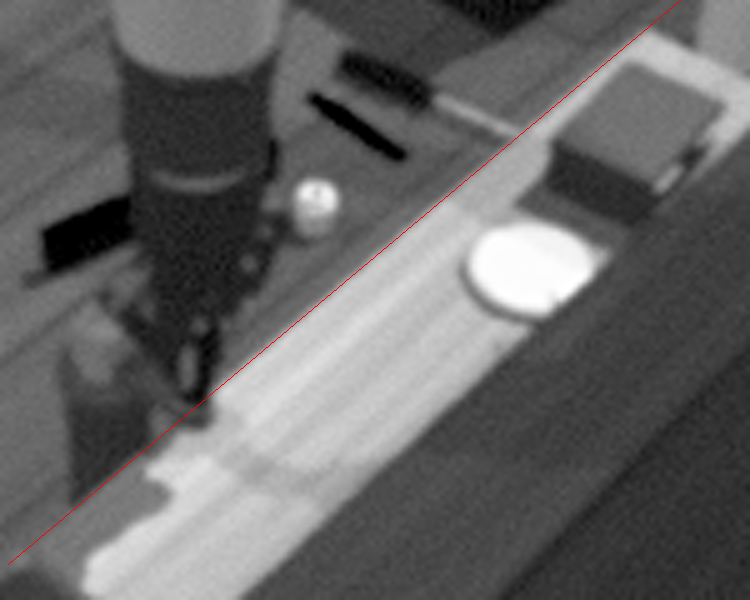

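```bash
python3 - <<'E'
from h import *
d=get_image('side');np.save('side_1turn.npy',d['img'])
crop(d,92,180,172,230,10,'pics/b1.png')
crop(d,170,140,250,190,10,'pics/b2.png')
E
```

```text
(no output)
```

View pics/b1.png

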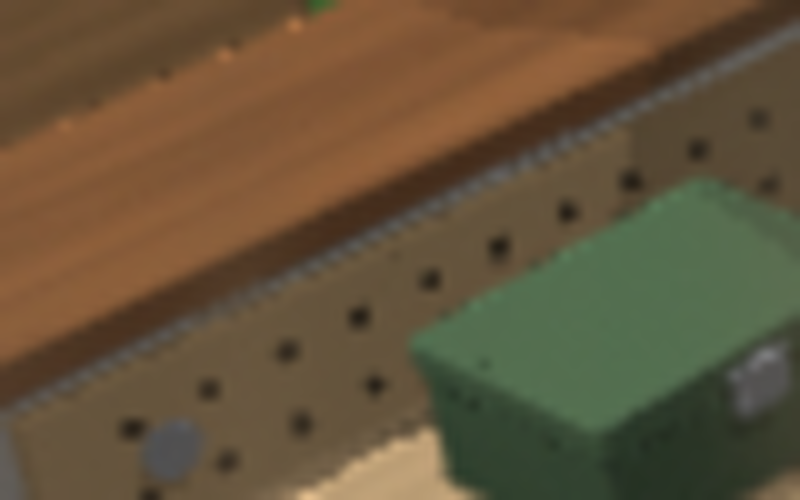

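View pics/b2.png

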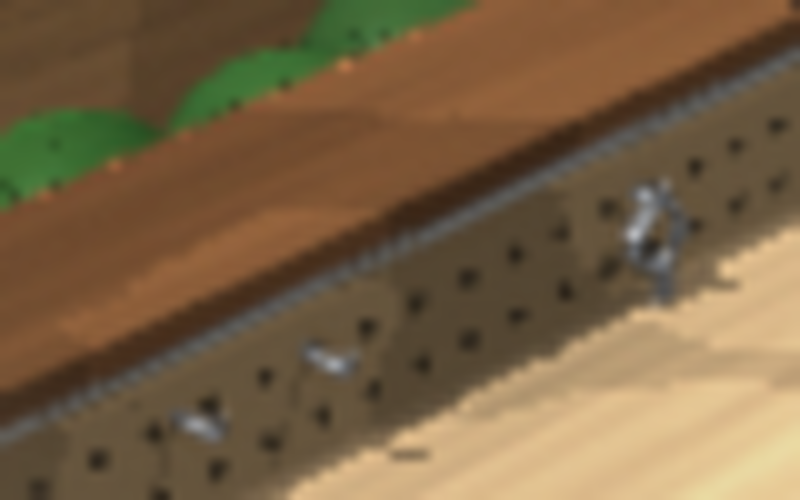

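```bash
cat >> h.py <<'E'
def holes(img):
    g=cv2.cvtColor(img,cv2.COLOR_RGB2GRAY).astype(np.float32)
    hat=cv2.morphologyEx(cv2.GaussianBlur(g,(0,0),.6),cv2.MORPH_BLACKHAT,np.ones((5,5)))
    P=[]
    for y in range(140,235):
        for x in range(95,262):
            w=hat[y-1:y+2,x-1:x+2]
            if hat[y,x]==w.max() and hat[y,x]>12:
                W=hat[y-2:y+3,x-2:x+3];yy,xx=np.mgrid[y-2:y+3,x-2:x+3];P.append(((W*xx).sum()/W.sum(),(W*yy).sum()/W.sum()))
    return np.array(P)
def sline(d,A,B,yx):
    c,r1=ray(d,A);_,r2=ray(d,B);nv=np.cross(r1,r2);return -1e3*(nv[1]+nv[0]*yx)/nv[2],nv[0]/nv[2]
def tilt3(d):
    P=holes(d["img"]);best=None;rng=np.random.default_rng(0)
    out=[]
    a,b=np.array((106.,222.)),np.array((250.,152.5))
    # candidates top row near guess line
    t=(b-a)/np.linalg.norm(b-a);n=np.array([-t[1],t[0]])
    off=(P-a)@n;s=(P-a)@t
    best=(0,)
    for i in range(len(P)):
        for j in range(len(P)):
            if s[j]-s[i]>80 and abs(off[i])<6 and abs(off[j])<6:
                k=abs(off-(off[i]+(s-s[i])*(off[j]-off[i])/(s[j]-s[i])))<.6
                if k.sum()>best[0]: best=(k.sum(),k)
    k=best[1];c=np.polyfit(s[k],off[k],1);r=off[k]-np.polyval(c,s[k])
    A=a+n*np.polyval(c,0);B=a+t*140+n*np.polyval(c,140)
    sl=[]
    for sg in(1,-1):
        e=edge(d,(94,217),(220,157),half=5,sgn=sg);sl.append((e[2:],[round(float(v),2) for v in sline(d,e[0],e[1],0)], e[0].round(1)))
    print("holes",k.sum(),"rms",r.std().round(2),A.round(2),B.round(2),"slope@yaw0, sens",np.round(sline(d,A,B,0),2),"sill",sl)
E
python3 - <<'E'
from h import *
for _ in range(3): tilt3(get_image('side'))
import cv2
d=get_image('side');i=cv2.imread('pics/side0.png')[:,:,::-1];d['img']=np.ascontiguousarray(i);print('start');tilt3(d)
E
```

```text
holes 24 rms 0.16 [105.89 221.77] [231.44 159.8 ] slope@yaw0, sens [9.4  0.68] sill [((np.int64(76), 76, np.float64(0.17279800410153603)), [2.53, 0.66], array([ 94.8, 218.8])), ((np.int64(80), 80, np.float64(0.1500790846925111)), [4.43, 0.64], array([ 93.1, 215.1]))]
holes 24 rms 0.16 [105.89 221.77] [231.44 159.81] slope@yaw0, sens [9.47 0.68] sill [((np.int64(76), 76, np.float64(0.17740227465031458)), [2.48, 0.66], array([ 94.8, 218.8])), ((np.int64(80), 80, np.float64(0.15294422401106886)), [4.51, 0.64], array([ 93.1, 215.1]))]
holes 25 rms 0.15 [105.89 221.78] [231.43 159.79] slope@yaw0, sens [9.22 0.68] sill [((np.int64(76), 76, np.float64(0.18413687343479135)), [2.29, 0.66], array([ 94.9, 218.8])), ((np.int64(80), 80, np.float64(0.1470555447969208)), [4.63, 0.64], array([ 93.1, 215.1]))]
start
holes 23 rms 0.21 [105.85 221.7 ] [231.98 160.93] slope@yaw0, sens [20.65  0.68] sill [((np.int64(75), 75, np.float64(0.1695352014984514)), [4.06, 0.66], array([ 94.8, 218.7])), ((np.int64(80), 80, np.float64(0.1524246594339947)), [3.89, 0.64], array([ 93.1, 215.1]))]
```

```bash
python3 -c "
from h import *
nxt(12)"
```

```text
pos [651.2 -97.6 263.4] r 74.64 ph 1.8 F [-6.   0.2 -1.6] yaw 84.25 t 19.45 23.1
1 -10.2 [-0.0002 -0.0156  0.0008]
2 -22.2 [-0.0003 -0.031  -0.0021]
3 -34.2 [-0.0005 -0.0455 -0.0081]
4 -46.2 [-0.0007 -0.0585 -0.017 ]
5 -58.2 [-0.001  -0.0692 -0.0283]
6 -70.2 [-0.0012 -0.0774 -0.0417]
7 -82.2 [-0.0015 -0.0827 -0.0565]
8 -94.2 [-0.0017 -0.0847 -0.072 ]
```

>>> arm_command:
  rows:
    - {"dx":-0.0002,"dy":-0.0156,"dz":0.0008,"wx":0,"wy":0,"wz":0,"gripper":1}
    - {"dx":-0.0003,"dy":-0.031,"dz":-0.0021,"wx":0,"wy":0,"wz":0,"gripper":1}
    - {"dx":-0.0005,"dy":-0.0455,"dz":-0.0081,"wx":0,"wy":0,"wz":0,"gripper":1}
    - {"dx":-0.0007,"dy":-0.0585,"dz":-0.017,"wx":0,"wy":0,"wz":0,"gripper":1}
    - {"dx":-0.001,"dy":-0.0692,"dz":-0.0283,"wx":0,"wy":0,"wz":0,"gripper":1}
    - {"dx":-0.0012,"dy":-0.0774,"dz":-0.0417,"wx":0,"wy":0,"wz":0,"gripper":1}
    - {"dx":-0.0015,"dy":-0.0827,"dz":-0.0565,"wx":0,"wy":0,"wz":0,"gripper":1}
    - {"dx":-0.0017,"dy":-0.0847,"dz":-0.072,"wx":0,"wy":0,"wz":0,"gripper":1}

```text
clock: 20.25
position: [574.6, -174.7, 266.2]
ee_rot: [0.035, 0.701, -0.036, 0.712]
contact_force: [3.2, 1.6, -2.3]
gripper_width: 22.2
```

```bash
python3 -c "
from h import *
nxt(12)"
```

```text
pos [ 574.6 -174.7  266.2] r 74.85 ph -91.6 F [ 3.2  1.6 -2.3] yaw 84.26 t 20.25 22.2
1 -103.6 [-0.0004  0.0003 -0.0157]
2 -115.6 [-0.0009  0.0041 -0.0309]
3 -127.6 [-0.0013  0.0109 -0.045 ]
4 -139.6 [-0.0017  0.0205 -0.0574]
5 -151.6 [-0.0021  0.0325 -0.0675]
6 -163.6 [-0.0024  0.0463 -0.0749]
7 -175.6 [-0.0027  0.0614 -0.0792]
8 -187.6 [-0.003   0.077  -0.0804]
```

```bash
python3 -c "
from h import *
plan((574,-174,266),84.26)"
```

```text
pos [ 574.6 -174.7  266.2] yawy 84.26 plan d [ 0.0002  0.0007 -0.0006] w [0.01 0.88 0.09] t 20.25
```

>>> arm_command:
  rows:
    - {"dx":-0.0002,"dy":0.0003,"dz":-0.0157,"wx":0,"wy":0.2,"wz":0,"gripper":1}
    - {"dx":-0.0005,"dy":0.0041,"dz":-0.0309,"wx":0,"wy":0.4,"wz":0,"gripper":1}
    - {"dx":-0.0007,"dy":0.0109,"dz":-0.045,"wx":0,"wy":0.6,"wz":0,"gripper":1}
    - {"dx":-0.0009,"dy":0.0205,"dz":-0.0574,"wx":0,"wy":0.8,"wz":0,"gripper":1}
    - {"dx":-0.0011,"dy":0.0325,"dz":-0.0675,"wx":0,"wy":0.8,"wz":0,"gripper":1}
    - {"dx":-0.0012,"dy":0.0463,"dz":-0.0749,"wx":0,"wy":0.8,"wz":0,"gripper":1}
    - {"dx":-0.0013,"dy":0.0614,"dz":-0.0792,"wx":0,"wy":0.8,"wz":0,"gripper":1}
    - {"dx":-0.0014,"dy":0.077,"dz":-0.0804,"wx":0,"wy":0.8,"wz":0,"gripper":1}

```text
clock: 21.05
position: [501.5, -90.8, 268.1]
ee_rot: [0.034, 0.705, -0.037, 0.707]
contact_force: [-5.6, -3.0, 3.2]
gripper_width: 22.9
```

```bash
python3 -c "
from h import *
for _ in range(3): d=get_image('side');tilt3(d)
tilt2()
D=get_image('side');crop(D,215,110,315,230,5,'pics/c1.png')
nxt(8)"
```

```text
holes 25 rms 0.2 [105.91 221.8 ] [231.17 159.25] slope@yaw0, sens [3.85 0.69] sill [((np.int64(72), 72, np.float64(0.25558483993678277)), [3.71, 0.66], array([ 94.8, 218.8])), ((np.int64(80), 80, np.float64(0.15420806321558367)), [4.04, 0.64], array([ 93.1, 215.1]))]
holes 24 rms 0.12 [105.92 221.83] [231.18 159.27] slope@yaw0, sens [3.83 0.69] sill [((np.int64(72), 72, np.float64(0.27076216677554593)), [3.81, 0.66], array([ 94.8, 218.8])), ((np.int64(80), 80, np.float64(0.16044369690021887)), [4.19, 0.64], array([ 93.1, 215.1]))]
holes 25 rms 0.2 [105.91 221.81] [231.16 159.24] slope@yaw0, sens [3.67 0.69] sill [((np.int64(71), 71, np.float64(0.26111472764113614)), [3.76, 0.66], array([ 94.8, 218.8])), ((np.int64(80), 80, np.float64(0.15936542876346155)), [4.14, 0.64], array([ 93.1, 215.1]))]
side [1. 1. 1.] sens to yaw 0.89
scene [3.2 4.5 4.3] sens to yaw -1.71
pos [501.8 -90.1 268. ] r 75.44 ph 172.6 F [-8.7  0.6  4.3] yaw 84.29 t 21.55 22.8
1 164.6 [-0.0001  0.0104  0.0015]
2 156.6 [-0.0003  0.0206  0.004 ]
3 148.6 [-0.0004  0.0303  0.0078]
4 140.6 [-0.0006  0.0394  0.013 ]
5 132.6 [-0.0007  0.0476  0.0194]
6 124.6 [-0.0008  0.055   0.0269]
7 116.6 [-0.001   0.0611  0.0354]
8 108.6 [-0.0011  0.0661  0.0446]
```

View pics/c1.png

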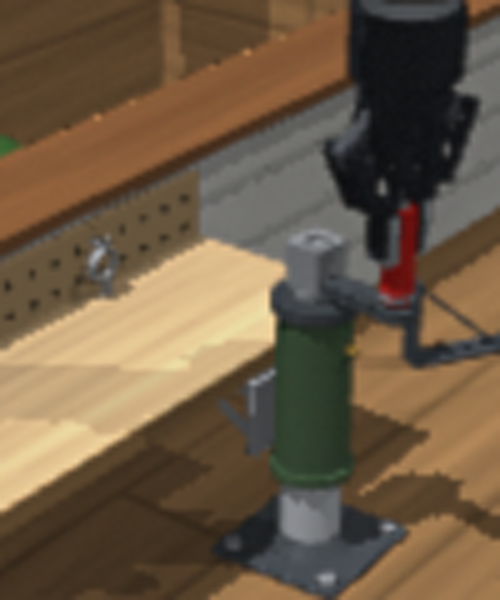

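Pegboard row vs sill gives about −0.7 mrad and the front edge gives +1.0 mrad, so the shelf is essentially level. Releasing the grip and rising.

>>> arm_command:
  rows:
    - {"dx":0,"dy":0,"dz":0,"wx":0,"wy":0,"wz":0,"gripper":-1}
    - {"dx":0,"dy":0,"dz":0,"wx":0,"wy":0,"wz":0,"gripper":-1}
    - {"dx":0,"dy":0,"dz":0,"wx":0,"wy":0,"wz":0,"gripper":-1}
    - {"dx":0,"dy":0,"dz":0,"wx":0,"wy":0,"wz":0,"gripper":-1}
    - {"dx":0,"dy":0,"dz":0,"wx":0,"wy":0,"wz":0,"gripper":-1}
    - {"dx":-0.02,"dy":0,"dz":0,"wx":0,"wy":0,"wz":0,"gripper":-1}
    - {"dx":-0.06,"dy":0,"dz":0,"wx":0,"wy":0,"wz":0,"gripper":-1}
    - {"dx":-0.1,"dy":0,"dz":0,"wx":0,"wy":0,"wz":0,"gripper":-1}

```text
clock: 22.35
position: [501.4, -90.0, 368.6]
ee_rot: [0.034, 0.706, -0.036, 0.707]
contact_force: [0.8, 0.1, 0.6]
gripper_width: 85.4
```

```bash
python3 -c "
from h import *
D=get_image('side');D=get_image('side');st=arm.read_state()
tilt3(D);tilt2()
d=get_image('wrist');cv2.imwrite('pics/e1.png',d['img'][:,:,::-1]);print(st['position'],st['gripper_width'])
crop(D,215,110,315,230,5,'pics/e2.png')"
```

```text
holes 24 rms 0.1 [105.92 221.83] [231.17 159.27] slope@yaw0, sens [3.78 0.69] sill [((np.int64(71), 74, np.float64(0.22477026743822526)), [2.61, 0.66], array([ 94.8, 218.7])), ((np.int64(80), 80, np.float64(0.15367241552913938)), [3.85, 0.64], array([ 93.1, 215.1]))]
side [0.8 0.8 0.8] sens to yaw 0.89
scene [-2.  -0.6 -1.2] sens to yaw -1.7
[504.17633943 -90.42887852 374.32641343] 85.48437998642392
```

View pics/e1.png

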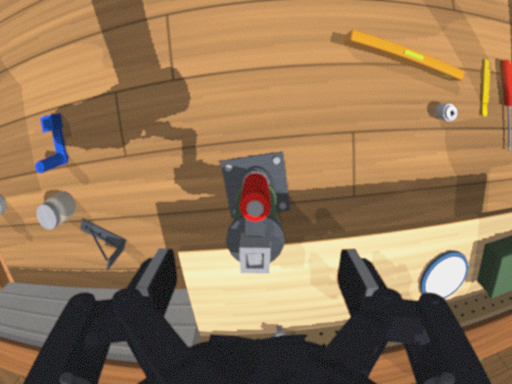

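View pics/e2.png

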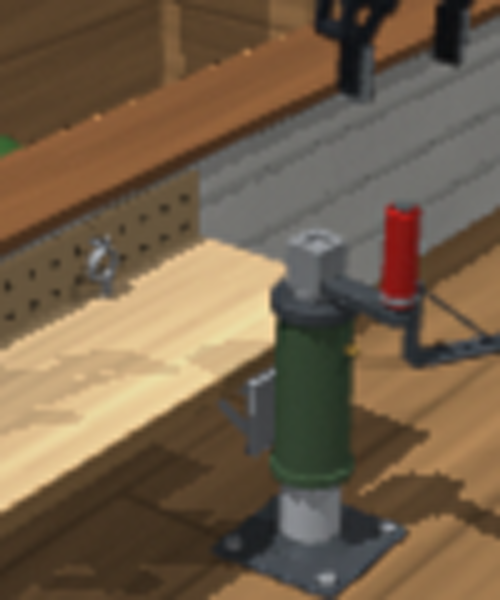

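All three edge estimates agree: about −0.4, +0.8 and −1.3 mrad against a limit of ±7.5. The crank sits upright on the collar and the gripper is open, roughly 75 mm clear. Handing in.

```bash
python3 -c "
from h import *
s=arm.read_state();print(s['clock'],s['joint_vel'].round(3),s['contact_force'])
print(arm.job_done())"
```

```text
22.8 [-0.001 -0.001  0.007  0.002 -0.003  0.003] [-0.74932722 -0.28953957  0.06011825]
the job is handed in; nothing more can be done
None
```

The shelf is level by my last camera checks, and the crank is left on the jack's shaft with the gripper open and clear. I handed the job in at 22.8 s of the 67 s allowed, and `arm.job_done()` reports no verdict.

**What I did:** I gripped the crank by its boss and lowered it onto the shaft. It dropped on without a search because I had read the shaft's angle from the wrist picture. I then let go and wound it clockwise by the red grip, about 1.5 turns.

**Last checks, after letting go:**

| Check | Result | Limit |
|---|---|---|
| Slope, pegboard hole row against the window sill (side camera) | about −0.4 mrad | ±7.5 mrad |
| Slope, shelf front edge (side camera) | +0.8 mrad | ±7.5 mrad |
| Slope, shelf front edge (scene camera) | −0.6 to −2 mrad | ±7.5 mrad |

- **Crank:** the side picture shows it upright with the boss on the collar. My estimate of its height while winding drifted about 1.5 mm above what the turns should give, within the seating limit.
- **Forces:** the highest wrist force I read at the end of any move was about 13 N, when the crank first sat down on the shaft. Readings between moves were not taken.

**What disagreed:** the scene camera's edge fit was unreliable earlier. It differed from the side camera by up to 9 mrad, because the gripper was in its view and contrast was low. I relied on the side camera, whose hole-row and front-edge fits agreed to about 2 mrad. All three slopes assume the window sill is level and parallel to the shelf.

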